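# Close up a bench pressure filter for perfume

## Task

Get the perfume filter ready to run: lower the filter basket gently into the pot, then set the lid down gently, flat in the pot's mouth, with its long handle over the red mark on the collar, and let go of it. Next take it by this handle and turn it clockwise, fully home against its stop, so that the handle lies over the pot's own handle, and last of all open the air valve fully. Leave the bottles and the flask on the bench alone.

Things in the scene. Friction and masses are not known exactly. Their poses are not given: they have to be found in the camera images.
- filter_unit: Pressure filter fixed to the bench: round steel pot, 160 mm across, on a foot plate of 196 mm. Origin on the pot's axis at bench level, z up, x towards the pot's own handle. The lid drops into the mouth when its yaw is the unit's plus 50 degrees (+-10), and is home on its stop when its yaw equals the unit's (50 degrees clockwise). 120 degrees from there it drops in too, but ends up wrong.
- pot_mouth (a point): On the pot's axis, 130 mm above the bench: top of the black rubber gasket. The lid's origin comes here when laid in and ends 3 mm lower when home. The gasket's opening is 120 mm, the bore below 124 mm, the inner floor 27 mm above the bench.
- lid: Loose steel lid, 0.5 kg, lying flat. Origin at the centre of its underside, z up, x towards its long black handle. Disc of 130 mm, domed top at 27 mm; three lugs 24 mm wide, 2 to 8 mm above the underside, reach 74 mm from the axis at 60, 180 and 300 degrees from x. A short ear opposite the handle reaches 98 mm. Balanced on its axis. Turning it home takes up to 10 N on the handle; it then stays.
- lid_knob (a point): Middle of the lid's round black knob on its axis, 50 mm above its underside. The knob is 18 mm across at its foot and 22 mm near its top, and stands from 27 to 60 mm above the underside.
- lid_handle (a point): Middle of the lid's long handle, 150 mm from the lid's axis, 34 mm above its underside. The handle is 20 mm wide, 16 mm thick and runs from 87 to 187 mm from the axis; its end is marked red.
- basket: Loose round steel filter basket, about 0.25 kg, with a white pad inside, standing on the bench. Origin at the centre of its underside, z up. 82 mm across at the foot, 100 mm at its rim, 66 mm high, with a fixed upright wire bail over it in its y-z plane. In the pot it stands on the pot's inner floor.
- basket_bail (a point): Middle of the straight top bar of the bail: a round bar 9 mm thick, 44 mm long along the basket's y, 107 mm above its underside. With the basket in the pot it is 134 mm above the bench, inside the 120 mm mouth, so open the fingers only part way there.
- air_lever (a joint): Angle of the air valve's lever (rad). 0: closed, it lies across the pipe, pointing 60 degrees counterclockwise from the unit's x. 1.57: fully open at its stop, over the pipe, pointing away from the pot (150 degrees). Opens counterclockwise seen from above, takes about 2 N at its end, stays where it is left.
- air_pivot (a point): The upright axis of the valve lever, 140 mm from the pot's axis, 130 mm above the bench (mid-height of the lever).
- air_lever_end (a point): Point in the lever's blue grip, 66 mm from its pivot. The grip is 18 mm wide, 10 mm thick and runs from 34 to 86 mm from the pivot. The pipe below it has its top 101 mm above the bench and goes down into the bench 226 mm from the pot's axis.
- oil_amber: Bystander: square glass bottle of amber oil with a glass stopper, 44 mm wide, 96 mm high, standing. Origin under its centre.
- oil_gold: Bystander: the same bottle with golden oil. Origin under its centre.
- flask: Bystander: aluminium flask with a grey cap, 52 mm across, 115 mm high, standing. Origin under its centre.
- collar_top (a point): On the pot's axis, 147 mm above the bench: upper edge of the bayonet collar, 170 mm outside, 156 mm inside. Three inward tabs (inner faces 68 mm from the axis) leave three gaps, 44 degrees wide, at 110, 230 and 350 degrees counterclockwise from the unit's x. Under the tabs are ramps that press the lid's lugs down as it turns clockwise (seen from above), up to an end stop.
- pot_handle_end (a point): Outer end of the pot's own black handle, on its upper face, 150 mm from the axis, 104 mm above the bench. That handle is 22 mm wide and starts 93 mm from the axis.
- red_mark (a point): Red mark, 10 mm wide, on the outside and upper edge of the collar, 85 mm from the pot's axis, at 50 degrees counterclockwise from the unit's x: the lid's long handle lies over it when the lid is laid in, then turns clockwise from there.
There are look-alikes about, which are no part of the job. What is meant by the basket is not orange, and is the smaller of those in its own colour.

How it is judged:
By the outcome, as a careful person would: the job done as asked, in the order asked, and still so for the second after the job is handed in, with the robot touching nothing.
It also fails if it takes over 72 s, if anything falls off the work surface, if the arm or the gripper's body presses on something with over 40 N, if the wrist force passes 120 N, or if a joint passes its speed limit or range.

## Robot

A 6-joint arm with a two-finger parallel gripper is mounted at the origin on the work surface. World frame = base frame: x ahead of the robot, y to its left, z up, the work surface at z = 0. Lengths are in m, angles in rad, forces in N, time in s.
With the tool pointing down it reaches from about 0.3 to 0.825 m from the base axis. Payload 5.4 kg.
Tool frame: the origin (TCP) lies on the centre line of the jaws, within the pads' length; the fingertips stand 22 mm ahead of it and the grasp point (between the pads) lies 3 mm ahead of it; x points along the fingers, y is the direction in which the jaws open and shut, and the axes are right-handed (so a half turn about x gives the same grasp; the last joint's range is limited). The gripper opens to 92 mm and grips with 3 to 60 N. Pads are 20 mm wide; open, the fingers measure 128 mm over their backs; the gripper's body (75 mm by 189 mm) begins 69 mm behind the grasp point.
Start: joints at [-1.348, 0.158, 1.597, -0, 1.386, -0.21], TCP at [0.241, -0.522, 0.237] pointing down, gripper open.
Joint ranges: [-2.91, 2.91], [-0.94, 2.29], [0.18, 2.7], [-1.29, 4.43], [0.17, 2.64], [-3, 3]. Speed limits (rad/s): [2.57, 2.57, 3.14, 3.14, 3.14, 3.14].

## Interface

Orientations are given as a rotation vector (axis times angle).
In Python, from bench import r gives the robot as it stands. The module is installed in compiled form; this text tells all that it offers.
- The arm moves only by the tool move_arm, never from a script. Its argument "plan" is one flat list of numbers, 5 for each row, row after row: the opening, from 0 (shut) to 1 (fully open), then the shift along the tool's x, y, z in mm, then the turn about the tool's x in rad. In form: [jaw, x, y, z, turn, jaw, x, y, z, turn, ...]. A call has 1 to 20 rows; each row is the pose to reach, as a shift and turn from the pose commanded when the call began, along the tool's axes at that moment; what a row does not reach only later rows make up. A row lasts 1/8 s, in which the tool goes at most 62.5 mm and 10.7 degrees, less where a joint would pass 70% of its speed; a pose out of reach is approached as far as the arm can. A call with a gripper value outside its range is refused whole. The fingers move at their own pace and stop on an object; "force" is the grip in N (left out, the last holds). Time passes only in rows, so rows that repeat a pose let the fingers close. It gives the time, the measured TCP pose, the force and the opening at its end, in the units of the state.
- r.observe(): the state, without advancing time (a new reading comes with each control period).
- r.snapshot(name): name is "scene" or "top" or "wrist"; returns a dict with "color" (420x560x3 uint8, blue, green, red), "depth" (420x560 float32, m along the optical axis (not along the pixel's ray), 0 where there is no reading), "fovy" (degrees; the focal length in pixels is half the picture's height over the tangent of half this angle, whatever the lens; pixels are square), "cx", "cy" (the principal point, pixels), "R" (3x3) and "t" (3): a world point X has camera coordinates R X + t. Camera axes: x right, y down, z forward; pixel columns grow to the right and rows downward; lengths in m; the calibration is good to about 2 mm. The wrist camera is an equidistant fisheye: a pixel r from the principal point sees the ray r / f radians off the axis. A picture is of the moment at which its call begins.
- r.sign_off(): hands the job in, once; it reports no verdict.
The state is a dict: "time": time; "joint_positions": joint angles; "qvel": joint speeds; "effort": joint torques, N m; "position": TCP position; "tcp_rot": TCP orientation; "ft_force": force on the tool from outside, world axes, zero at the start; "torque": the same for the moment, N m; "gripper_width": finger opening in m.
Only numpy, scipy, OpenCV 4.12 (cv2) and the standard library are available. Lean on these libraries where they do the work, as an engineer would, in place of code of your own. Each camera call takes 0.05 s, during which the arm holds its last target.

## Working session

There is one attempt and no reset: what is moved stays moved. The work goes in short steps, Python scripts to look and compute and a tool call to move; the robot and the scene stay as the last step left them, time stands still between calls to the robot, and variables do not carry over. Pictures are saved under pics/ and viewed, and the job is handed in when it is done.

Besides the shell and the picture viewer there is one more tool, called after "Emit:" by a JSON object that holds its "op" and its "data". move_arm: Moves the arm, as the interface text tells. Its arguments: {"type":"object","properties":{"plan":{"type":"array"},"force":{"type":"number"}},"required":["plan"]}

```bash
mkdir -p pics
cat > h.py <<'E'
import numpy as np, cv2, pickle
from bench import r
from scipy.spatial.transform import Rotation as Ro
def snap(n,tag):
    s=r.snapshot(n); pickle.dump(s,open(f'pics/{tag}.pkl','wb')); cv2.imwrite(f'pics/{tag}.png',s['color']); return s
def load(tag): return pickle.load(open(f'pics/{tag}.pkl','rb'))
def foc(s): return 210/np.tan(np.radians(s['fovy'])/2)
def ray(s,u,v,fish=False):
    x=np.array([u-s['cx'],v-s['cy']])/foc(s)
    if fish:
        th=np.hypot(*x); d=np.array([*(x/th*np.sin(th)),np.cos(th)]) if th>0 else np.array([0,0,1.])
    else: d=np.array([*x,1.])
    R=np.array(s['R']); return -R.T@np.array(s['t']), R.T@d
def atz(s,u,v,z,fish=False):
    c,d=ray(s,u,v,fish); return c+d*(z-c[2])/d[2]
def dep(s,u,v,fish=False):
    c,d=ray(s,u,v,fish); dc=np.array(s['R'])@d
    return c+d*float(s['depth'][int(v),int(u)])/dc[2]
def proj(s,X,fish=False):
    p=np.array(s['R'])@np.array(X)+np.array(s['t']).ravel()
    if fish:
        th=np.arctan2(np.hypot(p[0],p[1]),p[2]); k=th/np.hypot(p[0],p[1])
        return np.array([s['cx'],s['cy']])+foc(s)*k*p[:2]
    return np.array([s['cx'],s['cy']])+foc(s)*p[:2]/p[2]
def crop(tag,x0,y0,x1,y1,k,out):
    im=cv2.imread(f'pics/{tag}.png')[y0:y1,x0:x1]; cv2.imwrite(f'pics/{out}.png',cv2.resize(im,None,fx=k,fy=k,interpolation=cv2.INTER_CUBIC))
E
python3 - <<'E'
from h import *
for n in('scene','top','wrist'):
    s=snap(n,n+'0'); print(n,s['fovy'],s['cx'],s['cy'],-np.array(s['R']).T@np.array(s['t']).ravel())
print(r.observe())
E
```

```text
scene 52.00814887248405 283.72149112271 219.76762494729132 [ 0.99224716 -0.64195024  1.032981  ]
top 57.335599382412504 275.46596896775293 208.3548251460635 [0.35017129 0.01888967 0.97582886]
wrist 65.70646984690485 280.599514944748 206.3795303640545 [ 0.31907699 -0.48565369  0.38305495]
{'time': 0.15, 'joint_positions': array([-1.34807856e+00,  1.58907385e-01,  1.59789184e+00, -8.60569625e-06,
        1.38619510e+00, -2.10101535e-01]), 'qvel': array([-0.00098547, -0.00163583, -0.00375355, -0.0006306 , -0.00158345,
        0.00019131]), 'effort': array([-2.45263573e-04, -3.85917592e+01, -3.22433567e+01,  7.01005803e-02,
        3.51327821e-02, -8.99660949e-05]), 'position': array([ 0.2410533 , -0.52155669,  0.23586894]), 'tcp_rot': array([ 1.98260456,  0.43730876, -1.98263968]), 'ft_force': array([ 0.55723637,  0.21108441, -0.75618407]), 'torque': array([-0.0972374 , -0.02818171,  0.01792491]), 'gripper_width': 0.09184024908113157}
```

View pics/scene0.png

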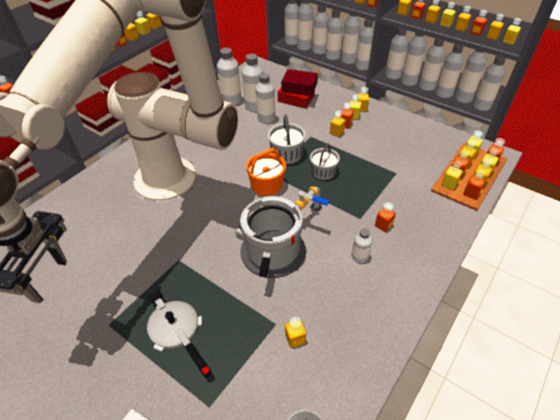

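View pics/top0.png

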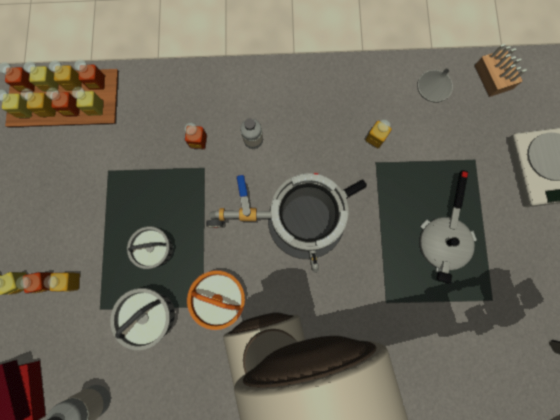

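View pics/wrist0.png

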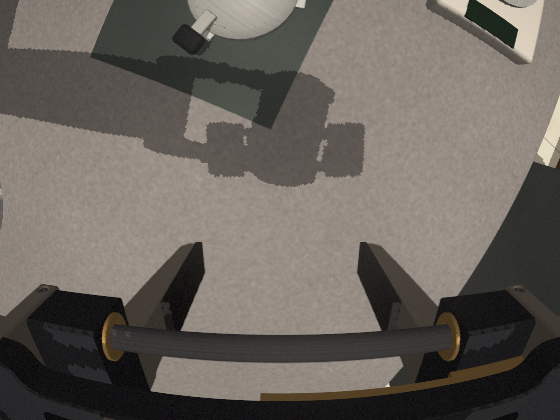

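Baskets in the top picture: orange (216,300), large grey (141,319) and small grey (149,248). The small grey one fits, since it is not orange and is the smaller of the grey pair. I'll enlarge it to confirm.

Run:
```python
from h import *
crop('top0',95,215,255,375,5,'c_bask'); crop('top0',205,155,380,280,4.5,'c_pot'); crop('top0',375,155,495,305,4,'c_lid')
```

```text
(no output)
```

View pics/c_bask.png

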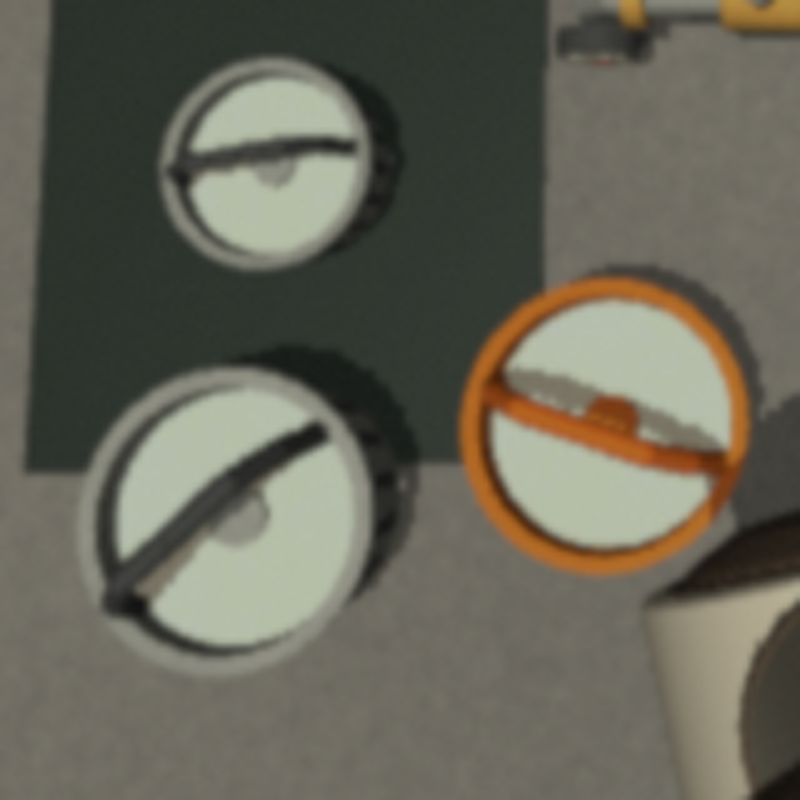

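View pics/c_pot.png

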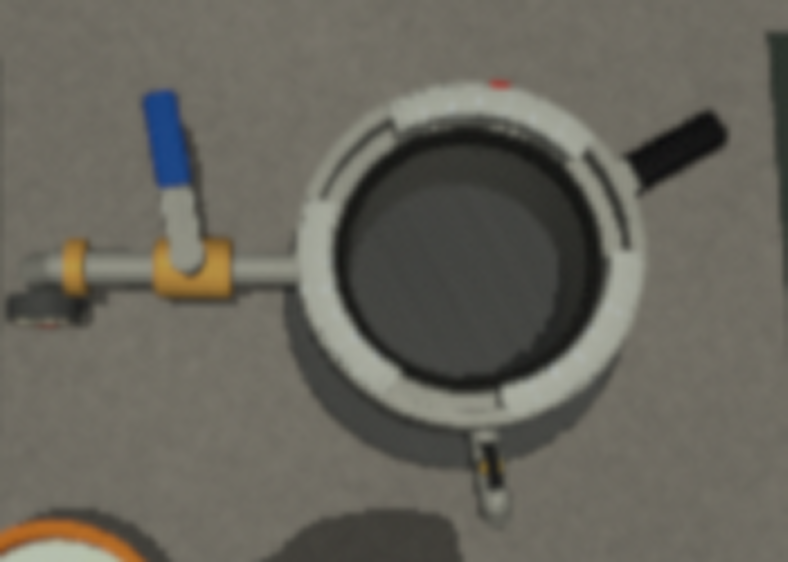

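View pics/c_lid.png

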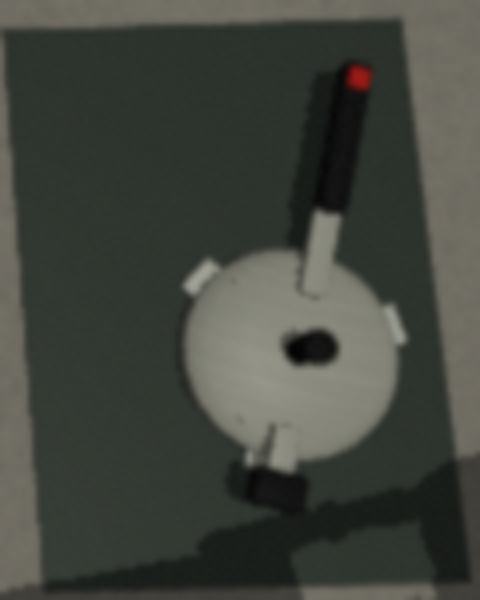

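```bash
cat >> h.py <<'E'
def cloud(s):
    v,u=np.mgrid[0:420,0:560]; f=foc(s); d=s['depth']
    p=np.stack([(u-s['cx'])/f*d,(v-s['cy'])/f*d,d],-1)
    R=np.array(s['R']); X=(p-np.array(s['t']).ravel())@R; X[d<=0]=np.nan; return X
def o(x0,y0,k,px,py): return x0+(px+.5)/k-.5, y0+(py+.5)/k-.5
E
python3 - <<'E'
from h import *
from scipy.optimize import least_squares
s=load('top0'); X=cloud(s)
P=lambda *a:atz(s,*o(205,155,4.5,*a[:2]),a[2])
c=P(472,255,.147);hd=P(718,130,.104);rm=P(502,84,.147);pv=P(188,262,.130);le=P(160,95,.130)
ang=lambda a,b:np.degrees(np.arctan2(*(b-a)[1::-1]))
print('pot',c,'handle',hd,np.linalg.norm((hd-c)[:2]),ang(c,hd),'red',np.linalg.norm((rm-c)[:2]),ang(c,rm),'piv',pv,np.linalg.norm((pv-c)[:2]),ang(c,pv),'lever',le,ang(pv,le),np.linalg.norm((le-pv)[:2]))
def circ(X,c0,rlo,rhi,zlo,zhi):
    for i in range(4):
        d=np.hypot(X[...,0]-c0[0],X[...,1]-c0[1]); m=(d>rlo)&(d<rhi)&(X[...,2]>zlo)&(X[...,2]<zhi)
        q=X[m]; th=np.arctan2(q[:,1]-c0[1],q[:,0]-c0[0]); 
        f=least_squares(lambda p:np.hypot(q[:,0]-p[0],q[:,1]-p[1])-p[2],[*c0[:2],(rlo+rhi)/2],loss='soft_l1',f_scale=.002).x; c0=f[:2]
    return f,len(q),np.median(q[:,2])
print('potfit',circ(X,c[:2],.06,.095,.14,.155))
S=load('scene0'); XS=cloud(S)
print('pot scene',circ(XS,c[:2],.06,.095,.14,.155))
B=atz(s,*o(95,215,5,267,164),.066); print('basket',B,'r',105/5/foc(s)*(.976-.066))
print('bfit',circ(X,B[:2],.035,.06,.06,.075),circ(XS,B[:2],.035,.06,.06,.075))
for z,n in((X,'top'),(XS,'sc')):
    m=(np.hypot(z[...,0]-B[0],z[...,1]-B[1])<.06)&(z[...,2]>.098)&(z[...,2]<.125)
    q=z[m]; mu=q.mean(0); w,V=np.linalg.eigh(np.cov(q[:,:2].T)); print(n,'bail',len(q),mu,q.max(0),q.min(0),np.degrees(np.arctan2(V[1,1],V[0,1])),np.sqrt(w))
Lp=lambda a,b,z:atz(s,*o(375,155,4,a,b),z)
k=Lp(318,347,.060);e=Lp(359,77,.036)
print('knob',k,'end',e,np.linalg.norm((k-e)[:2]),ang(k,e))
for z in (X,XS):
    m=(np.hypot(z[...,0]-k[0],z[...,1]-k[1])<.03)&(z[...,2]>.05)&(z[...,2]<.07); print('knob',m.sum(),z[m].mean(0),z[m].max(0))
    d=z-k; dd=(e-k)[:2]/np.linalg.norm((e-k)[:2]); l=d[...,0]*dd[0]+d[...,1]*dd[1]; t=-d[...,0]*dd[1]+d[...,1]*dd[0]
    m=(l>.08)&(l<.2)&(abs(t)<.025)&(z[...,2]>.035)&(z[...,2]<.055); q=z[m]; print(m.sum(),l[m].min(),l[m].max(),np.polyfit(l[m],t[m],1),np.median(q[:,2]))
E
```

```text
pot [ 0.49687776 -0.03741178  0.147     ] handle [ 0.56636645 -0.16969853  0.104     ] 0.1494271066014911 -62.287576773111894 red 0.08743707668408204 -12.067907105501801 piv [0.50040565 0.102648   0.13      ] 0.14010420737238644 88.55711348072776 lever [0.5868216  0.11600943 0.13      ] 8.789336160871235 0.08744280607139965
potfit (array([ 0.49825449, -0.03630397,  0.07800963]), 1404, np.float64(0.14867945274541522))
pot scene (array([ 0.50054955, -0.04068178,  0.07820662]), 862, np.float64(0.14875759422272022))
basket [0.43476824 0.34509258 0.066     ] r 0.04975459377597515
bfit (array([0.43503495, 0.34565978, 0.04658097]), 369, np.float64(0.06558486066258232)) (array([0.43566533, 0.3433667 , 0.04624135]), 156, np.float64(0.06565090467441051))
top bail 111 [0.43522256 0.34334291 0.1087008 ] [0.44370701 0.37740496 0.11406925] [0.42643923 0.31416389 0.09830372] 100.25842614830245 [0.00257994 0.01829475]
sc bail 41 [0.43732681 0.33573904 0.10777093] [0.44386098 0.37237574 0.11356237] [0.4304734  0.30902239 0.09828116] 97.84767315959634 [0.00262589 0.01863352]
knob [ 0.43040625 -0.38081514  0.06      ] end [ 0.60030989 -0.43491487  0.036     ] 0.1783088009364196 -17.662213455916625
knob 79 [ 0.43036745 -0.38181339  0.05791824] [ 0.44119735 -0.37229632  0.06220014]
313 0.08061462779480752 0.1878728771455723 [ 0.02927379 -0.00121524] 0.04025820428907925
knob 64 [ 0.43406026 -0.38603216  0.05829027] [ 0.44327572 -0.37474204  0.06426723]
329 0.08268035046350707 0.18991192714392036 [ 0.02290889 -0.00390179] 0.04094083459270345
```

```bash
cat >> h.py <<'E'
def rel(p,yaw=None):
    """yaw: world angle (deg) for tool y axis (mod 180)"""
    st=r.observe(); R=Ro.from_rotvec(st['tcp_rot']).as_matrix()
    sh=R.T@(np.array(p)-st['position'])*1000
    t=0.
    if yaw is not None:
        cur=np.degrees(np.arctan2(R[1,1],R[0,1])); t=np.radians((cur-yaw+90)%180-90)  # tool x down: +turn lowers world yaw
    return np.round(sh,1),round(t,3)
def stt():
    st=r.observe(); R=Ro.from_rotvec(st['tcp_rot']).as_matrix()
    print('t',round(st['time'],2),'p',np.round(st['position'],4),'xax',np.round(R[:,0],3),'yaw y',round(np.degrees(np.arctan2(R[1,1],R[0,1])),2),'q',np.round(st['joint_positions'],2),'F',np.round(st['ft_force'],1),'M',np.round(st['torque'],2),'w',round(st['gripper_width'],4))
E
python3 - <<'E'
from h import *
stt(); print(rel([.435,.345,.27],10), Ro.from_rotvec(r.observe()['tcp_rot']).as_matrix())
E
```

```text
t 0.15 p [ 0.2411 -0.5216  0.2359] xax [-0.     0.001 -1.   ] yaw y -65.2 q [-1.35  0.16  1.6  -0.    1.39 -0.21] F [ 0.6  0.2 -0.8] M [-0.1  -0.03  0.02] w 0.0918
(array([ -33. , -705.3, -539.5]), np.float64(-1.313)) [[-3.17853684e-04  4.19433014e-01 -9.07786233e-01]
 [ 1.36518464e-03 -9.07785251e-01 -4.19433038e-01]
 [-9.99999018e-01 -1.37261416e-03 -2.84060621e-04]]
```

Emit:
{"op": "move_arm", "data": {"plan": [0.6,-33,-100,-77,-0.18,0.6,-33,-705,-540,-1.313,0.6,-33,-705,-540,-1.313,0.6,-33,-705,-540,-1.313,0.6,-33,-705,-540,-1.313,0.6,-33,-705,-540,-1.313,0.6,-33,-705,-540,-1.313,0.6,-33,-705,-540,-1.313,0.6,-33,-705,-540,-1.313,0.6,-33,-705,-540,-1.313,0.6,-33,-705,-540,-1.313,0.6,-33,-705,-540,-1.313,0.6,-33,-705,-540,-1.313,0.6,-33,-705,-540,-1.313,0.6,-33,-705,-540,-1.313,0.6,-33,-705,-540,-1.313,0.6,-33,-705,-540,-1.313]}}

```text
time: 2.28
position: [0.4356, 0.3431, 0.2696]
tcp_rot: [1.08, 1.286, -1.081]
ft_force: [-0.4, 0.4, -0.0]
gripper_width: 0.055
```

Run:
```python
from h import *
stt(); s=snap('wrist','w1'); print(-np.array(s['R']).T@np.array(s['t']).ravel())
for p in ([.435,.345,.107],[.435,.345,.066],[.4976,-.0373,.147]): print(proj(s,p,True))
```

```text
t 2.27 p [0.4356 0.3431 0.2696] xax [-0.    -0.001 -1.   ] yaw y 9.95 q [ 0.45  0.08  1.61 -0.    1.45  0.28] F [-0.4  0.4 -0. ] M [-0.04 -0.04 -0.04] w 0.055
[0.42205554 0.42723056 0.41686395]
[278.56180946 193.26540075]
[278.73473258 183.6728136 ]
[276.02407805 449.41431367]
```

View pics/w1.png

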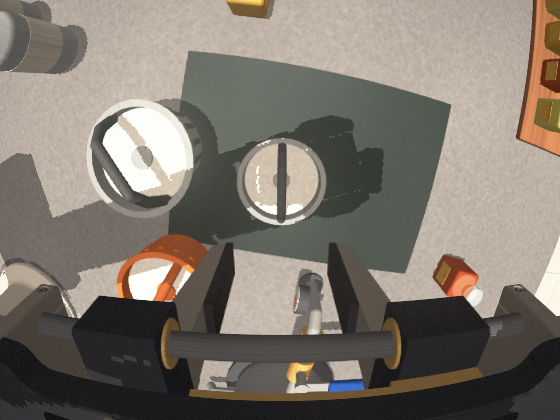

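Run:
```python
from h import *
s=load('w1'); print(atz(s,282,181,.066,True)); a=atz(s,282,160,.107,True);b=atz(s,282,205,.107,True);print(a,b,np.degrees(np.arctan2(*(b-a)[1::-1])))
crop('w1',225,125,340,235,6,'c_w1')
st=r.observe();R=Ro.from_rotvec(st['tcp_rot']).as_matrix()
```

```text
[0.43802965 0.34862242 0.066     ]
[0.43252176 0.37826444 0.107     ] [0.44046502 0.3336667  0.107     ] -79.90100180914197
```

View pics/c_w1.png

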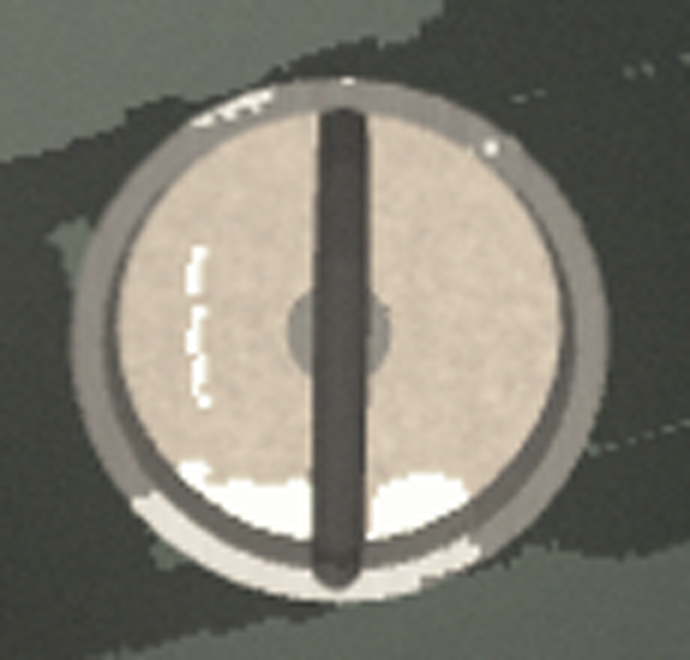

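Run:
```python
from h import *
print(rel([.4368,.3465,.110],9.9)); X=cloud(load('top0')); m=np.hypot(X[...,0]-.35,X[...,1]-.36)<.06; print(np.nanmax(X[m][:,2]))
```

```text
(array([159.8,   1.7,  -3.2]), np.float64(0.001))
0.14545465582115705
```

Emit:
{"op": "move_arm", "data": {"plan": [0.6,55,1.7,-3.2,0,0.6,105,1.7,-3.2,0,0.6,135,1.7,-3.2,0,0.6,153,1.7,-3.2,0,0.6,160,1.7,-3.2,0,0.6,160,1.7,-3.2,0,0,160,1.7,-3.2,0,0,160,1.7,-3.2,0,0,160,1.7,-3.2,0,0,160,1.7,-3.2,0,0,160,1.7,-3.2,0], "force": 25}}

```text
time: 3.7
position: [0.4366, 0.3479, 0.1096]
tcp_rot: [1.079, 1.287, -1.08]
ft_force: [-0.2, 0.2, -2.0]
gripper_width: 0.0082
```

Run:
```python
from h import *
stt(); s=snap('wrist','w2')
```

```text
t 3.7 p [0.4366 0.3479 0.1096] xax [-0. -0. -1.] yaw y 10.03 q [0.46 0.25 1.76 0.   1.14 0.28] F [-0.2  0.2 -2. ] M [-0.09 -0.13 -0.01] w 0.0082
```

View pics/w2.png

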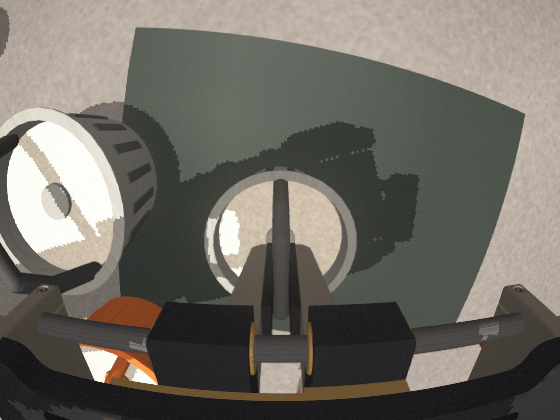

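Run:
```python
from h import *
s=load('w2')
from scipy.optimize import least_squares
for y in (.342,.345,.348,.351):
    c=np.array([.4366,y,.066]); E=np.array([proj(s,c+.05*np.array([np.cos(a),np.sin(a),0]),True) for a in np.linspace(0,6.28,200)]); print(y,E.min(0),E.max(0))
```

```text
0.342 [200.65092173 176.80001644] [352.76333476 314.92085499]
0.345 [201.02541879 171.97396488] [353.91296356 311.641234  ]
0.348 [201.4126013 167.1193134] [355.06481857 308.31266707]
0.351 [201.81270227 162.23806032] [356.21839676 304.93479783]
```

Run:
```python
from h import *
print(rel([.499,-.036,.30]))
```

```text
(array([-190.5,   -5.5,  388.9]), 0.0)
```

Emit:
{"op": "move_arm", "data": {"plan": [0,-20,0,0,0,0,-60,0,0,0,0,-115,0,0,0,0,-160,-1,40,0,0,-190,-2,90,0,0,-190,-3,150,0,0,-190,-3,210,0,0,-190,-4,270,0,0,-190,-5,330,0,0,-190,-5.5,370,0,0,-190,-5.5,389,0,0,-190,-5.5,389,0,0,-190,-5.5,389,0]}}

```text
time: 5.38
position: [0.4989, -0.0346, 0.2995]
tcp_rot: [1.079, 1.288, -1.078]
ft_force: [-0.2, 1.4, -1.9]
gripper_width: 0.0078
```

Run:
```python
from h import *
stt(); s=snap('wrist','w3');s=snap('top','t3');s=snap('scene','s3')
```

```text
t 5.38 p [ 0.4989 -0.0346  0.2995] xax [-0.     0.001 -1.   ] yaw y 10.11 q [-0.31 -0.08  1.71  0.    1.5  -0.49] F [-0.2  1.4 -1.9] M [-0.05 -0.11 -0.03] w 0.0078
```

View pics/w3.png

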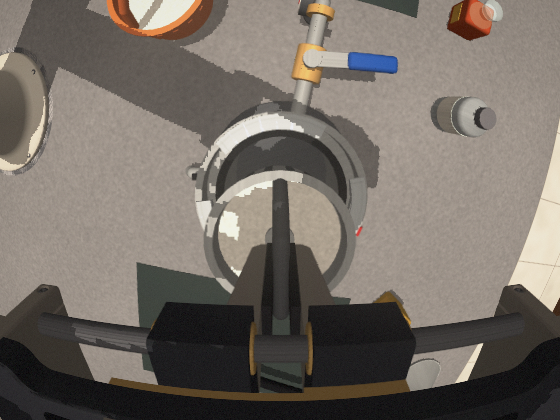

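View pics/s3.png

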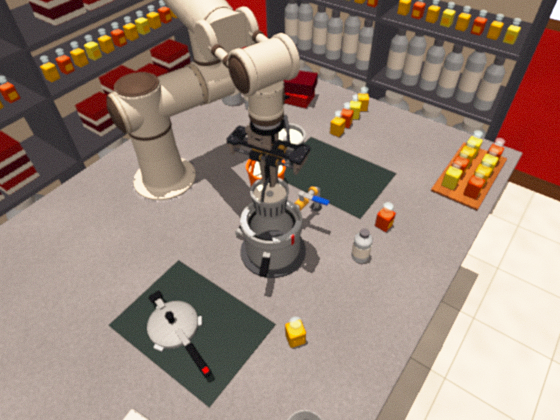

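Run:
```python
from h import *
crop('w3',180,95,385,245,3.9,'c_w3')
s=load('w3')
for c in ([.4989,-.0346],[.4989,-.038],[.5,-.041]):
    c=np.array([*c,.147]); E=np.array([proj(s,c+.085*np.array([np.cos(a),np.sin(a),0]),True) for a in np.linspace(0,6.28,200)]); print(c,E.min(0),E.max(0))
```

```text
[ 0.4989 -0.0346  0.147 ] [192.02966727 108.31356303] [365.69353179 276.05707932]
[ 0.4989 -0.038   0.147 ] [191.6925682  111.94303246] [364.86814356 278.79099098]
[ 0.5   -0.041  0.147] [192.46500466 115.3551763 ] [365.17933929 281.33849534]
```

View pics/c_w3.png

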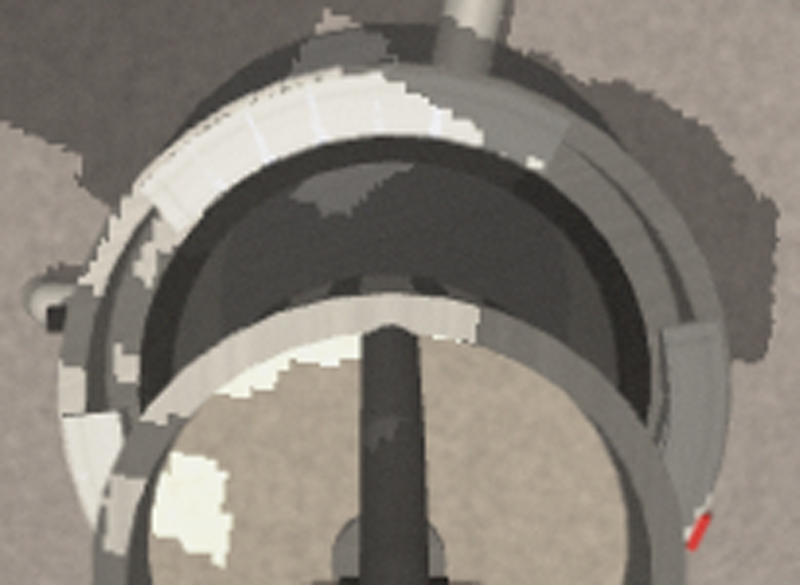

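Run:
```python
from h import *
print(rel([.500,-.0358,.1400]))
```

```text
(array([159.7,   0.8,   1.2]), 0.0)
```

Emit:
{"op": "move_arm", "data": {"plan": [0,20,0.8,1.2,0,0,35,0.8,1.2,0,0,50,0.8,1.2,0,0,65,0.8,1.2,0,0,80,0.8,1.2,0,0,95,0.8,1.2,0,0,110,0.8,1.2,0,0,125,0.8,1.2,0,0,140,0.8,1.2,0,0,150,0.8,1.2,0,0,156,0.8,1.2,0,0,159,0.8,1.2,0,0,159.5,0.8,1.2,0]}}

```text
time: 7.15
position: [0.5003, -0.0371, 0.1403]
tcp_rot: [1.079, 1.287, -1.079]
ft_force: [-0.6, 0.1, -2.1]
gripper_width: 0.008
```

Run:
```python
from h import *
stt(); s=snap('wrist','w4')
```

```text
t 7.15 p [ 0.5003 -0.0371  0.1403] xax [ 0. -0. -1.] yaw y 10.03 q [-0.32  0.07  1.9   0.    1.18 -0.49] F [-0.6  0.1 -2.1] M [-0.01 -0.09  0.03] w 0.008
```

View pics/w4.png

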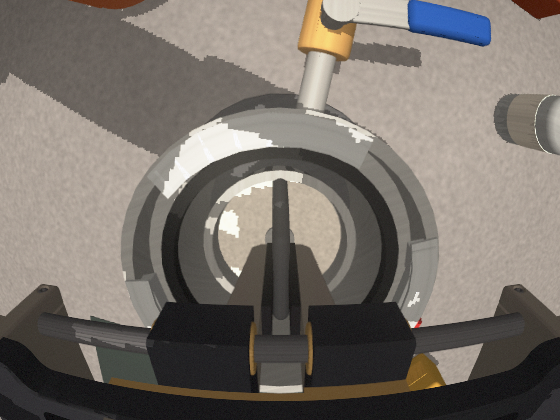

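Emit:
{"op": "move_arm", "data": {"plan": [0,1.5,0,0,0,0,2.5,0,0,0,0,3.3,0,0,0,0,3.8,0,0,0,0,3.8,0,0,0]}}

```text
time: 7.82
position: [0.5003, -0.0372, 0.1368]
tcp_rot: [1.079, 1.286, -1.079]
ft_force: [-2.1, 0.2, 3.9]
gripper_width: 0.008
```

Emit:
{"op": "move_arm", "data": {"plan": [0.3,0,0,0,0,0.3,0,0,0,0,0.3,0,0,0,0,0.3,-10,0,0,0,0.3,-40,0,0,0,0.3,-95,0,0,0,0.3,-140,0,0,0,0.3,-140,0,0,0]}}

```text
time: 8.82
position: [0.5024, -0.0378, 0.2816]
tcp_rot: [1.081, 1.278, -1.075]
ft_force: [-0.1, -0.1, 0.0]
gripper_width: 0.0276
```

Run:
```python
from h import *
stt(); s=snap('wrist','w5'); s=snap('top','t5')
print(rel([.432,-.383,.2],-18)); crop('t5',205,155,380,280,4.5,'c_t5')
```

```text
t 8.82 p [ 0.5024 -0.0378  0.2816] xax [ 0.009 -0.003 -1.   ] yaw y 10.03 q [-0.32 -0.06  1.74  0.    1.46 -0.49] F [-0.1 -0.1  0. ] M [ 0.01 -0.07  0.  ] w 0.0276
(array([  76.5, -127.3,  328.7]), np.float64(0.489))
```

View pics/w5.png

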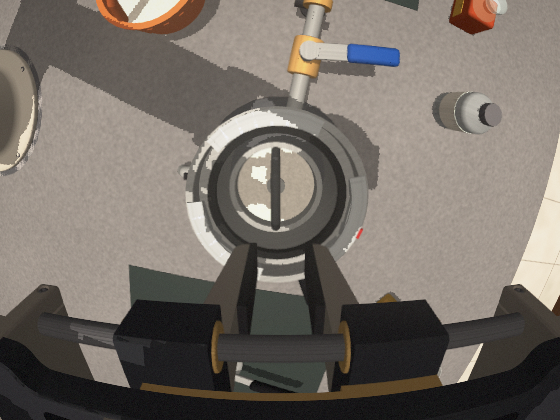

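Run:
```python
from h import *
stt()
R=Ro.from_euler('z',0).as_matrix()
y=np.radians(10.03); T=np.array([[0,0,-1],[np.cos(y),np.sin(y),0],[np.sin(y),-np.cos(y),0]])
print(T@(np.array([.432,-.384,.2])-np.array([.5003,-.0372,.2768]))*1000)
```

```text
t 8.93 p [ 0.5001 -0.0371  0.2765] xax [ 0.001 -0.    -1.   ] yaw y 10.03 q [-0.32 -0.06  1.75  0.    1.46 -0.49] F [ 0.7 -0.2 -0.3] M [-0.04 -0.07 -0.01] w 0.0275
[  76.8        -127.65615548  329.60436279]
```

Emit:
{"op": "move_arm", "data": {"plan": [0.6,0,-20,55,-0.18,0.6,0,-43,110,-0.36,0.6,20,-65,165,-0.54,0.6,35,-87,220,-0.72,0.6,50,-107,275,-0.9,0.6,60,-125,320,-1.08,0.6,60,-127.5,329.5,-1.08,0.6,60,-127.5,329.5,-1.08]}}

```text
time: 9.93
position: [0.4307, -0.3837, 0.2139]
tcp_rot: [0.252, 1.559, -0.247]
ft_force: [-0.5, 0.1, -0.6]
gripper_width: 0.0554
```

Run:
```python
from h import *
stt(); s=snap('wrist','w6')
print(proj(s,[.432,-.384,.06],True),proj(s,[.432,-.384,.0],True))
```

```text
t 9.93 p [ 0.4307 -0.3837  0.2139] xax [-0.002  0.004 -1.   ] yaw y 71.77 q [-0.94  0.18  1.61  0.    1.35 -2.19] F [-0.5  0.1 -0.6] M [ 0.12 -0.17  0.01] w 0.0554
[278.91500103 197.79057278] [278.97251879 183.56457016]
```

View pics/w6.png

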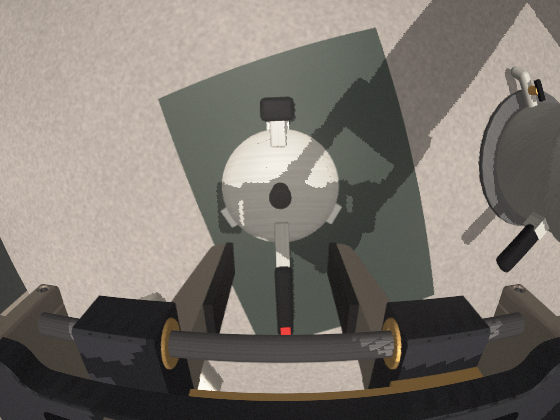

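Run:
```python
from h import *
stt(); s=load('w6'); crop('w6',200,90,360,345,3.1,'c_w6')
print(atz(s,280,196,.058,True)); a=atz(s,277,110,.034,True); b=atz(s,286,330,.034,True); print(a,b,np.degrees(np.arctan2(*(b-a)[1::-1])),np.linalg.norm(a-b))
```

```text
t 9.97 p [ 0.4313 -0.3829  0.2145] xax [-0.002  0.003 -1.   ] yaw y 71.83 q [-0.94  0.18  1.61  0.    1.35 -2.19] F [ 0.8 -0.6  0.2] M [ 0.05 -0.12  0.02] w 0.0552
[ 0.43115154 -0.3826173   0.058     ]
[ 0.35215313 -0.35977509  0.034     ] [ 0.60613224 -0.43206984  0.034     ] -15.888917505463507 0.26406801993604756
```

View pics/c_w6.png

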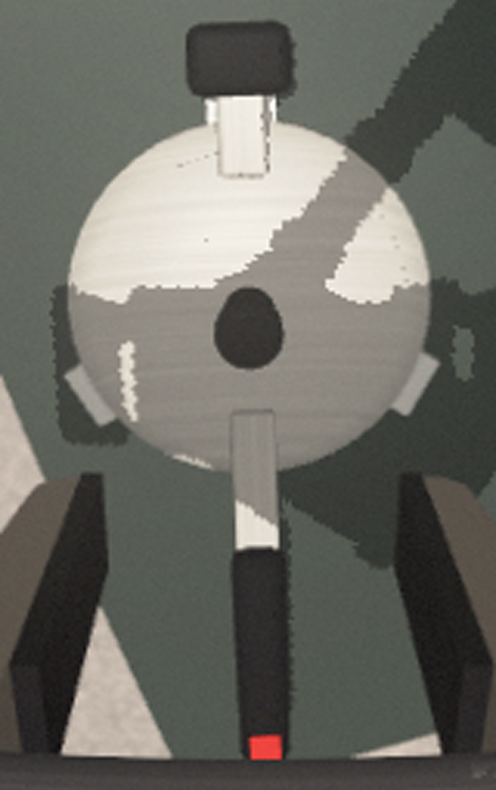

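Emit:
{"op": "move_arm", "data": {"plan": [0.6,50,0,0,-0.038,0.6,100,0,0,-0.038,0.6,130,0,0,-0.038,0.6,148,0,0,-0.038,0.6,158,0,0,-0.038,0.6,160.5,0,0,-0.038,0.6,160.5,0,0,-0.038,0,160.5,0,0,-0.038,0,160.5,0,0,-0.038,0,160.5,0,0,-0.038,0,160.5,0,0,-0.038], "force": 40}}

```text
time: 11.35
position: [0.4319, -0.384, 0.056]
tcp_rot: [0.218, 1.56, -0.218]
ft_force: [-0.5, -0.3, 0.3]
gripper_width: 0.0202
```

Run:
```python
from h import *
stt(); s=snap('wrist','w7')
```

```text
t 11.35 p [ 0.4319 -0.384   0.056 ] xax [ 0. -0. -1.] yaw y 74.08 q [-0.94  0.37  1.72 -0.    1.05 -2.23] F [-0.5 -0.3  0.3] M [-0.01 -0.13  0.02] w 0.0202
```

View pics/w7.png

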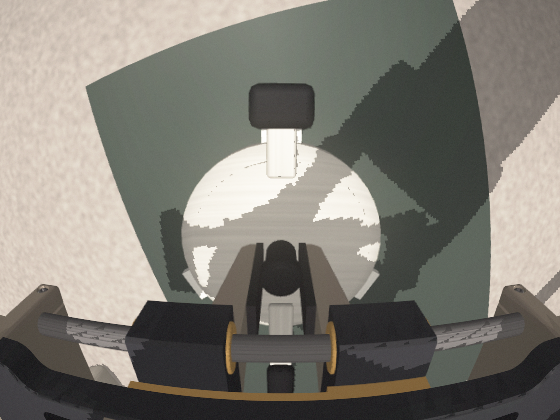

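Run:
```python
from h import *
s=load('w7')
for c in ([.4319,-.384],[.4339,-.3846],[.4299,-.3834]):
    for z,rr in ((.060,.011),(.018,.065)):
        E=np.array([proj(s,np.array([*c,z])+rr*np.array([np.cos(a),np.sin(a),0]),True) for a in np.linspace(0,6.28,200)]); print(c,z,E.min(0),E.max(0))
crop('w7',180,70,385,330,3,'c_w7')
```

```text
[0.4319, -0.384] 0.06 [256.71468432 260.56188724] [300.12662174 297.74443143]
[0.4319, -0.384] 0.018 [177.40689825 140.54657853] [380.36520672 327.63386805]
[0.4339, -0.3846] 0.06 [256.78472546 264.30394183] [299.95684203 301.01597157]
[0.4339, -0.3846] 0.018 [177.71793255 144.16949466] [379.97366507 329.84800626]
[0.4299, -0.3834] 0.06 [256.64575454 256.77547407] [300.2967291  294.42868442]
[0.4299, -0.3834] 0.018 [177.09962824 136.91539743] [380.75358814 325.39522266]
```

View pics/c_w7.png

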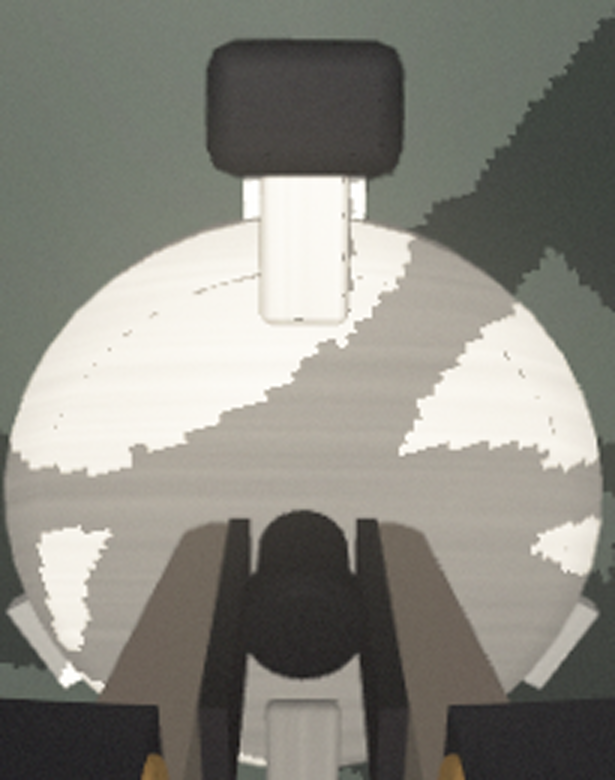

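Run:
```python
from h import *
print(rel([.47,-.20,.256],78))
```

```text
(array([-200.1,  187.3,  -13.8]), np.float64(-0.068))
```

Emit:
{"op": "move_arm", "data": {"plan": [0,-10,0,0,0,0,-30,0,0,0,0,-70,0,0,0,0,-120,0,0,0,0,-165,20,-2,-0.02,0,-200,60,-5,-0.04,0,-200,110,-8,-0.068,0,-200,155,-11,-0.068,0,-200,180,-14,-0.068,0,-200,187,-14,-0.068,0,-200,187,-14,-0.068]}}

```text
time: 12.78
position: [0.4697, -0.2004, 0.2564]
tcp_rot: [0.164, 1.564, -0.165]
ft_force: [-0.3, -0.4, -4.6]
gripper_width: 0.0203
```

Run:
```python
from h import *
stt(); s=snap('wrist','w8'); snap('top','t8')
```

```text
t 12.78 p [ 0.4697 -0.2004  0.2564] xax [ 0.    -0.001 -1.   ] yaw y 78.0 q [-0.64 -0.02  1.75 -0.    1.42 -2.  ] F [-0.3 -0.4 -4.6] M [ 0.01 -0.18  0.01] w 0.0203
```

View pics/w8.png

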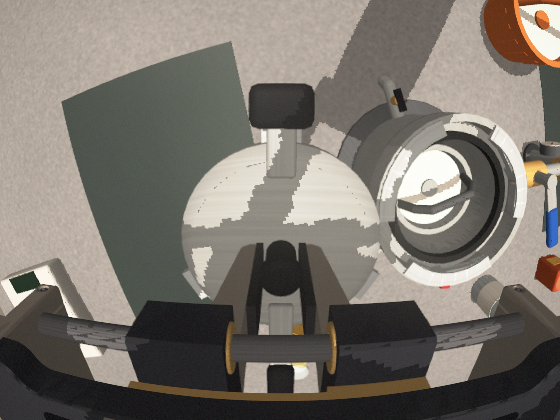

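View pics/t8.png

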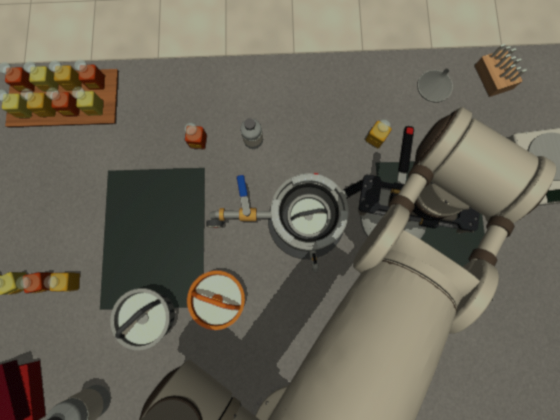

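Run:
```python
from h import *
s=load('w8'); im=s['color'].copy(); k=4; x0,y0,x1,y1=360,95,540,300
im=cv2.resize(im[y0:y1,x0:x1],None,fx=k,fy=k,interpolation=cv2.INTER_CUBIC)
for (z,rr,col) in ((.147,.085,(0,0,255)),(.130,.060,(0,255,0)),(.147,.068,(255,0,0))):
    E=np.array([proj(s,np.array([.4998,-.038,z])+rr*np.array([np.cos(a),np.sin(a),0]),True) for a in np.linspace(0,6.283,200)])
    cv2.polylines(im,[np.int32(((E-[x0,y0]+.5)*k))],True,col,1)
cv2.imwrite('pics/c_w8.png',im[:,:])
```

View pics/c_w8.png

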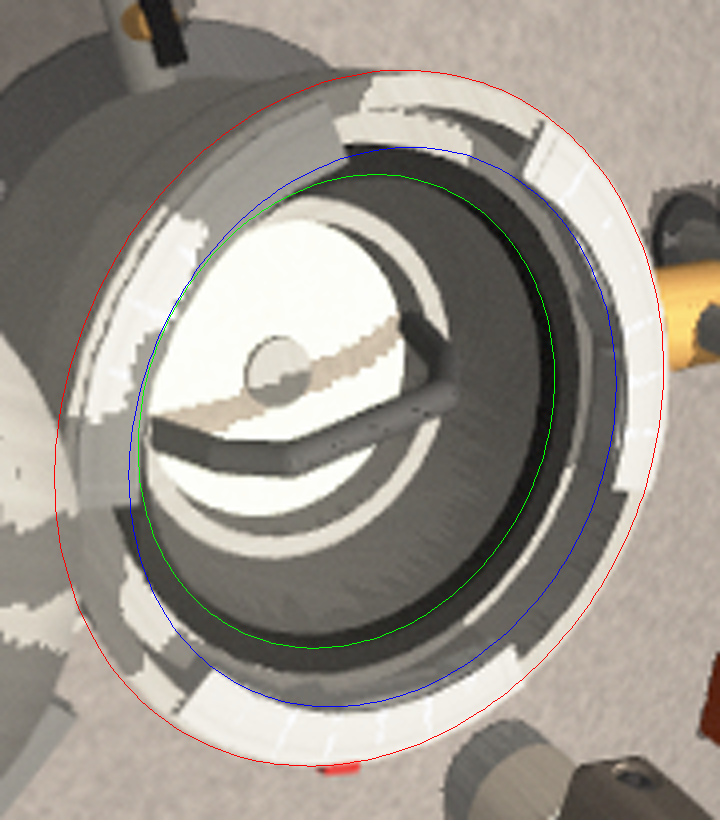

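Run:
```python
from h import *
print(rel([.5002,-.038,.246],78),rel([.5002,-.038,.186],78))
```

```text
(array([ 10. , 165.9,  -4.2]), np.float64(-0.001)) (array([ 70. , 165.9,  -4.2]), np.float64(-0.001))
```

Emit:
{"op": "move_arm", "data": {"plan": [0,0,30,0,0,0,0,75,-1,0,0,0,120,-3,0,0,5,150,-4,0,0,10,166,-4.2,0,0,10,166,-4.2,0,0,10,166,-4.2,0]}}

```text
time: 13.75
position: [0.5002, -0.0381, 0.2459]
tcp_rot: [0.165, 1.564, -0.166]
ft_force: [-0.2, -1.0, -4.9]
gripper_width: 0.0203
```

Run:
```python
from h import *
stt(); s=snap('wrist','w9'); snap('top','t9');snap('scene','s9'); print(rel([.5002,-.038,.1885],78))
```

```text
t 13.75 p [ 0.5002 -0.0381  0.2459] xax [-0.    -0.001 -1.   ] yaw y 77.91 q [-0.32 -0.04  1.79 -0.    1.4  -1.68] F [-0.2 -1.  -4.9] M [ 0.07 -0.14  0.02] w 0.0203
(array([57.5, -0.1, -0.1]), np.float64(-0.002))
```

View pics/w9.png

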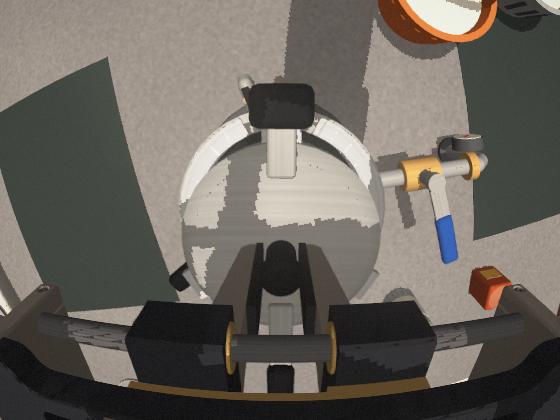

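View pics/s9.png

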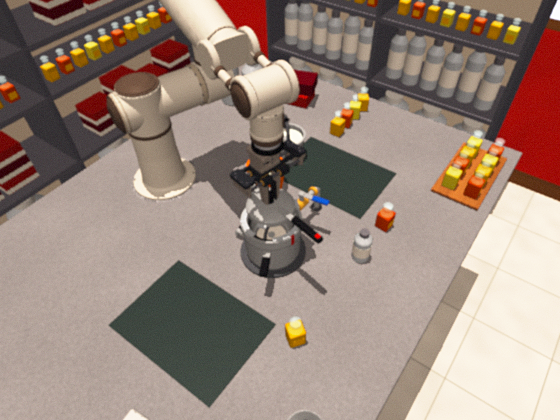

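Emit:
{"op": "move_arm", "data": {"plan": [0,12,0,0,0,0,25,0,0,0,0,36,0,0,0,0,42,0,0,0,0,47,0,0,0,0,51,0,0,0,0,54,0,0,0,0,56,0,0,0,0,57.5,0,0,0,0,57.5,0,0,0]}}

```text
time: 15.15
position: [0.5002, -0.0369, 0.1883]
tcp_rot: [0.165, 1.565, -0.165]
ft_force: [-1.4, -0.4, -4.7]
gripper_width: 0.0203
```

Run:
```python
from h import *
stt()
```

```text
t 15.15 p [ 0.5002 -0.0369  0.1883] xax [-0.  0. -1.] yaw y 77.98 q [-0.31  0.01  1.85  0.    1.28 -1.68] F [-1.4 -0.4 -4.7] M [ 0.08 -0.15  0.03] w 0.0203
```

Emit:
{"op": "move_arm", "data": {"plan": [0,0.7,0,0,0,0,1.4,0,0,0,0,2.1,0,0,0,0,2.6,0,0,0,0,2.6,0,0,0]}}

```text
time: 15.78
position: [0.5002, -0.0369, 0.186]
tcp_rot: [0.165, 1.564, -0.165]
ft_force: [-1.4, 0.1, -2.5]
gripper_width: 0.0204
```

Emit:
{"op": "move_arm", "data": {"plan": [0,0.5,0,0,0,0,0.8,0,0,0,0,0.8,0,0,0]}}

```text
time: 16.15
position: [0.5003, -0.0369, 0.1856]
tcp_rot: [0.165, 1.564, -0.165]
ft_force: [-3.8, 1.3, 5.5]
gripper_width: 0.0201
```

Run:
```python
from h import *
stt(); s=snap('wrist','w10')
```

```text
t 16.15 p [ 0.5003 -0.0369  0.1856] xax [ 0. -0. -1.] yaw y 77.98 q [-0.31  0.01  1.86 -0.    1.27 -1.68] F [-3.8  1.3  5.5] M [0.33 0.59 0.06] w 0.0201
```

View pics/w10.png

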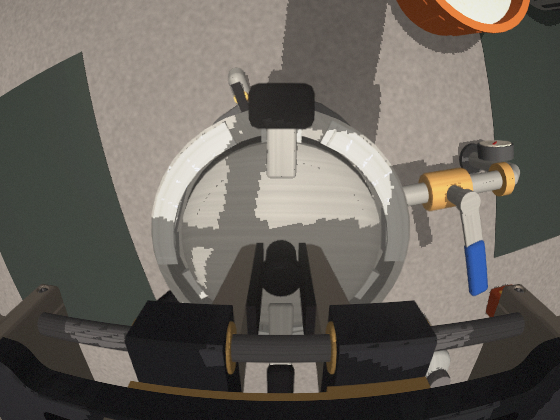

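Emit:
{"op": "move_arm", "data": {"plan": [0.5,-0.3,0,0,0,0.5,-0.3,0,0,0,0.5,-0.3,0,0,0,0.5,-10,0,0,0,0.5,-40,0,0,0,0.5,-90,0,0,0,0.5,-130,0,0,0,0.5,-130,0,0,0,0.5,-130,0,0,0]}}

```text
time: 17.32
position: [0.5, -0.0368, 0.3145]
tcp_rot: [0.165, 1.565, -0.165]
ft_force: [-0.1, 0.2, -0.8]
gripper_width: 0.046
```

Run:
```python
from h import *
stt(); s=snap('wrist','w11'); snap('scene','s11'); snap('top','t11')
crop('s11',210,150,360,290,5,'c_s11')
X=cloud(load('scene' and 's11'))
```

```text
t 17.32 p [ 0.5    -0.0368  0.3145] xax [-0.001  0.    -1.   ] yaw y 77.98 q [-0.32 -0.08  1.69  0.    1.53 -1.68] F [-0.1  0.2 -0.8] M [-0.04 -0.2   0.05] w 0.046
```

View pics/w11.png

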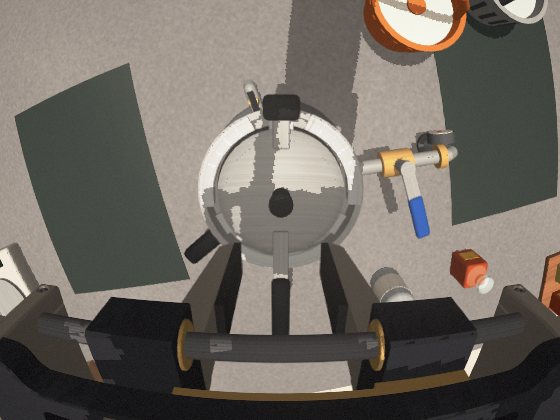

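View pics/c_s11.png

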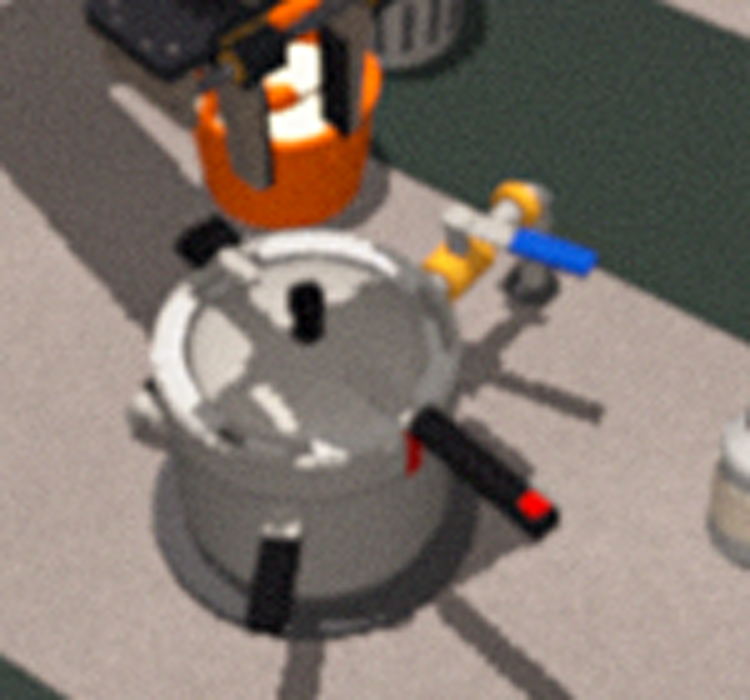

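Run:
```python
from h import *
s=load('t11')
s=load('w11'); a=atz(s,281,204,.13+.059,True); b=atz(s,281,318,.13+.042,True); print(a,b,np.degrees(np.arctan2(*(b-a)[1::-1])))
print(rel([.6465,-.0690,.230],78),rel([.6465,-.069,.167],78))
t=load('t11'); print('bottle',atz(t,380,130,.06),'flask',atz(t,252,130,.115))
```

```text
[ 0.4997769  -0.03520959  0.189     ] [ 0.63244786 -0.06314261  0.172     ] -11.889603034060318
(array([ 82.9,  -1. , 150.7]), np.float64(-0.0)) (array([145.9,  -1.1, 150.9]), np.float64(-0.0))
bottle [ 0.71378456 -0.22774096  0.06      ] flask [0.7024228  0.08875688 0.115     ]
```

Emit:
{"op": "move_arm", "data": {"plan": [0.6,20,0,50,0,0.6,50,0,105,0,0.6,80,-1,140,0,0.6,105,-1,151,0,0.6,125,-1,151,0,0.6,140,-1,151,0,0.6,146,-1,151,0,0.6,146,-1,151,0]}}

```text
time: 18.48
position: [0.6475, -0.0692, 0.1693]
tcp_rot: [0.165, 1.564, -0.165]
ft_force: [-0.0, 0.8, 0.9]
gripper_width: 0.0551
```

Run:
```python
from h import *
stt(); s=snap('wrist','w12')
```

```text
t 18.48 p [ 0.6475 -0.0692  0.1693] xax [ 0. -0. -1.] yaw y 77.98 q [-0.29  0.4   1.43 -0.    1.3  -1.65] F [-0.   0.8  0.9] M [ 0.05 -0.13  0.  ] w 0.0551
```

View pics/w12.png

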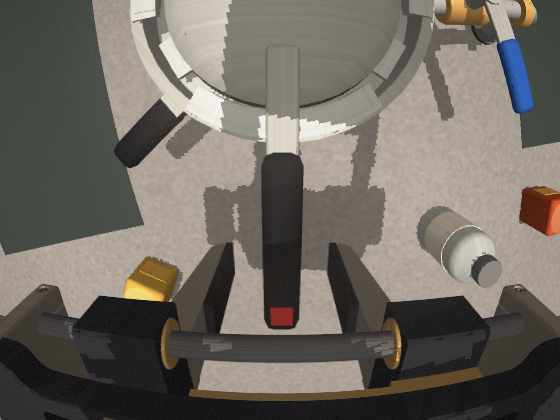

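Emit:
{"op": "move_arm", "data": {"plan": [0.6,2,0,0,0,0,2,0,0,0,0,2,0,0,0,0,2,0,0,0,0,2,0,0,0], "force": 25}}

```text
time: 19.15
position: [0.6477, -0.0692, 0.167]
tcp_rot: [0.165, 1.564, -0.165]
ft_force: [-0.1, 0.3, -0.3]
gripper_width: 0.0199
```

```bash
cat >> h.py <<'E'
def arc(c,degs,dz=lambda d:0.):
    "tool-frame rows for arcs clockwise by degs about c (world xy)"
    st=r.observe(); R=Ro.from_rotvec(st['tcp_rot']).as_matrix(); p=st['position']
    for d in degs:
        a=-np.radians(d); v=p[:2]-c; q=np.array([c[0]+np.cos(a)*v[0]-np.sin(a)*v[1],c[1]+np.sin(a)*v[0]+np.cos(a)*v[1],p[2]+dz(d)])
        print(d,np.round(R.T@(q-p)*1000,1),round(np.radians(d),3))
E
python3 - <<'E'
from h import *
stt(); arc(np.array([.4998,-.0375]),[3,8,13,18,23,28,33,38,42,46,48,50],lambda d:-.003*d/50)
E
```

```text
t 19.15 p [ 0.6477 -0.0692  0.167 ] xax [ 0.  0. -1.] yaw y 77.97 q [-0.29  0.41  1.43  0.    1.3  -1.65] F [-0.1  0.3 -0.3] M [ 0.06 -0.14 -0.06] w 0.0199
3 [ 0.2 -7.9 -0.2] 0.052
8 [  0.5 -21.1  -1.5] 0.14
13 [  0.8 -34.   -3.9] 0.227
18 [  1.1 -46.7  -7.5] 0.314
23 [  1.4 -59.1 -12.1] 0.401
28 [  1.7 -71.  -17.8] 0.489
33 [  2.  -82.4 -24.5] 0.576
38 [  2.3 -93.1 -32.2] 0.663
42 [   2.5 -101.2  -39. ] 0.733
46 [   2.7 -108.8  -46.3] 0.803
48 [   2.8 -112.4  -50.2] 0.838
50 [   3.  -115.8  -54.2] 0.873
```

Emit:
{"op": "move_arm", "data": {"plan": [0,0.2,-7.9,-0.2,0.052,0,0.5,-21.1,-1.5,0.14,0,0.8,-34,-3.9,0.227,0,1.1,-46.7,-7.5,0.314,0,1.4,-59.1,-12.1,0.401,0,1.4,-59.1,-12.1,0.401]}}

```text
time: 19.9
position: [0.6239, -0.1253, 0.1665]
tcp_rot: [0.479, 1.515, -0.479]
ft_force: [0.6, 1.0, 3.6]
gripper_width: 0.0198
```

Run:
```python
from h import *
stt(); s=snap('wrist','w13'); arc(np.array([.4998,-.0375]),[5,10,15,19,23,25,27,28],lambda d:-.003*d/50)
```

```text
t 19.9 p [ 0.6239 -0.1253  0.1665] xax [ 0.002 -0.001 -1.   ] yaw y 54.98 q [-0.39  0.37  1.48  0.    1.29 -1.35] F [0.6 1.  3.6] M [-0.07 -0.08 -0.04] w 0.0198
5 [  0.3 -13.2  -0.6] 0.087
10 [  0.6 -26.4  -2.4] 0.175
15 [  0.9 -39.3  -5.3] 0.262
19 [  1.1 -49.5  -8.5] 0.332
23 [  1.3 -59.4 -12.3] 0.401
25 [  1.5 -64.2 -14.5] 0.436
27 [  1.6 -69.  -16.8] 0.471
28 [  1.6 -71.3 -18.1] 0.489
```

View pics/w13.png

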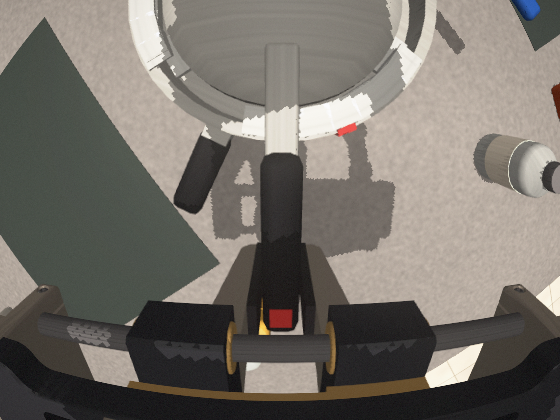

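Turning well, with forces of a few newtons. I'll carry on to about 46°.

Emit:
{"op": "move_arm", "data": {"plan": [0,0.3,-13.2,-0.6,0.087,0,0.6,-26.4,-2.4,0.175,0,0.9,-39.3,-5.3,0.262,0,1.1,-49.5,-8.5,0.332,0,1.3,-59.4,-12.3,0.401,0,1.3,-59.4,-12.3,0.401]}}

```text
time: 20.7
position: [0.5792, -0.1662, 0.1644]
tcp_rot: [0.786, 1.424, -0.787]
ft_force: [-2.8, -1.1, 3.0]
gripper_width: 0.0197
```

Run:
```python
from h import *
stt(); s=snap('wrist','w14'); arc(np.array([.4998,-.0375]),[1,2,3,4,5,6,7],lambda d:-.003*d/50)
```

```text
t 20.7 p [ 0.5792 -0.1662  0.1644] xax [-0.001 -0.001 -1.   ] yaw y 32.15 q [-0.48  0.29  1.59 -0.    1.26 -1.04] F [-2.8 -1.1  3. ] M [-0.2   0.28  0.08] w 0.0197
1 [ 0.1 -2.6 -0. ] 0.017
2 [ 0.1 -5.3 -0.1] 0.035
3 [ 0.2 -7.9 -0.3] 0.052
4 [  0.3 -10.5  -0.5] 0.07
5 [  0.3 -13.2  -0.7] 0.087
6 [  0.4 -15.8  -1. ] 0.105
7 [  0.4 -18.4  -1.3] 0.122
```

View pics/w14.png

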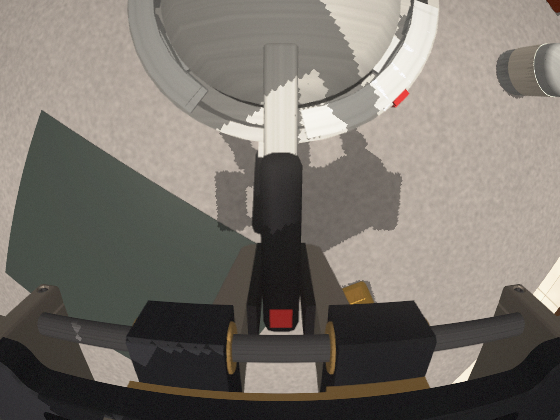

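Emit:
{"op": "move_arm", "data": {"plan": [0,0.1,-2.6,0,0.017,0,0.1,-5.3,-0.1,0.035,0,0.2,-7.9,-0.3,0.052,0,0.2,-9.2,-0.4,0.061,0,0.2,-9.2,-0.4,0.061]}}

```text
time: 21.38
position: [0.5714, -0.1708, 0.1641]
tcp_rot: [0.835, 1.404, -0.835]
ft_force: [1.8, 0.8, 3.3]
gripper_width: 0.0195
```

Run:
```python
from h import *
stt()
```

```text
t 21.38 p [ 0.5714 -0.1708  0.1641] xax [ 0. -0. -1.] yaw y 28.52 q [-0.49  0.28  1.61  0.    1.26 -0.99] F [1.8 0.8 3.3] M [ 0.06 -0.33  0.34] w 0.0195
```

Emit:
{"op": "move_arm", "data": {"plan": [0,0,-1.3,0,0.009,0,0,-2.6,0,0.017,0,0,-2.6,0,0.017]}}

```text
time: 21.75
position: [0.5693, -0.1713, 0.164]
tcp_rot: [0.849, 1.399, -0.847]
ft_force: [3.1, 4.5, 3.5]
gripper_width: 0.0199
```

Run:
```python
from h import *
stt()
```

```text
t 21.75 p [ 0.5693 -0.1713  0.164 ] xax [ 0.001  0.001 -1.   ] yaw y 27.55 q [-0.5   0.27  1.61  0.    1.26 -0.98] F [3.1 4.5 3.5] M [ 0.55 -0.7   0.36] w 0.0199
```

Emit:
{"op": "move_arm", "data": {"plan": [0,0,-1.3,0,0.009,0,0,-2.6,-0.1,0.017,0,0,-2.6,-0.1,0.017]}}

```text
time: 22.12
position: [0.5688, -0.1715, 0.1642]
tcp_rot: [0.864, 1.39, -0.856]
ft_force: [10.9, 6.3, -0.1]
gripper_width: 0.0199
```

Run:
```python
from h import *
stt(); s=snap('wrist','w15')
```

```text
t 22.12 p [ 0.5688 -0.1715  0.1642] xax [ 0.005  0.002 -1.   ] yaw y 26.61 q [-0.5   0.27  1.62  0.    1.25 -0.96] F [10.9  6.3 -0.1] M [ 1.05 -1.82  0.52] w 0.0199
```

View pics/w15.png

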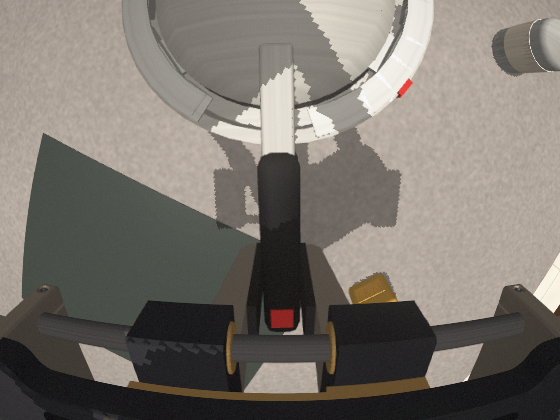

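Emit:
{"op": "move_arm", "data": {"plan": [0,0,-2,0,0,0,0,-2,0,0,0,0,-2,0,0]}}

```text
time: 22.55
position: [0.5684, -0.1716, 0.1642]
tcp_rot: [0.866, 1.388, -0.854]
ft_force: [16.7, 8.7, -2.3]
gripper_width: 0.0196
```

Run:
```python
from h import *
stt()
```

```text
t 22.55 p [ 0.5684 -0.1716  0.1642] xax [ 0.009  0.004 -1.   ] yaw y 26.6 q [-0.5   0.26  1.62  0.01  1.25 -0.97] F [16.7  8.7 -2.3] M [ 1.44 -2.82  0.43] w 0.0196
```

Emit:
{"op": "move_arm", "data": {"plan": [0,0,3,0,-0.017,0,0,3.8,0,-0.017,0.5,0,3.8,0,-0.017,0.5,0,3.8,0,-0.017,0.5,0,3.8,0,-0.017,0.5,-15,3.8,0,-0.017,0.5,-50,3.8,0,-0.017,0.5,-100,3.8,0,-0.017,0.5,-100,3.8,0,-0.017]}}

```text
time: 23.68
position: [0.5707, -0.1736, 0.2706]
tcp_rot: [0.847, 1.388, -0.846]
ft_force: [0.3, 0.4, -1.0]
gripper_width: 0.0457
```

Run:
```python
from h import *
stt(); s=snap('wrist','w16');s=snap('top','t16');s=snap('scene','s16')
crop('s16',210,150,360,290,5,'c_s16');crop('t16',205,155,380,280,4.5,'c_t16')
```

```text
t 23.68 p [ 0.5707 -0.1736  0.2706] xax [ 0.009 -0.005 -1.   ] yaw y 27.56 q [-0.5   0.18  1.5  -0.    1.45 -0.98] F [ 0.3  0.4 -1. ] M [-0.03 -0.18  0.01] w 0.0457
```

View pics/w16.png

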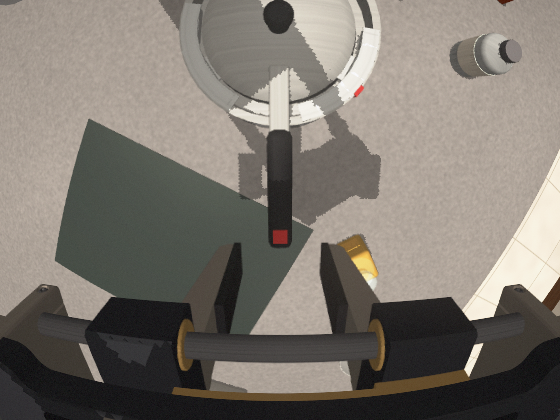

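View pics/c_s16.png

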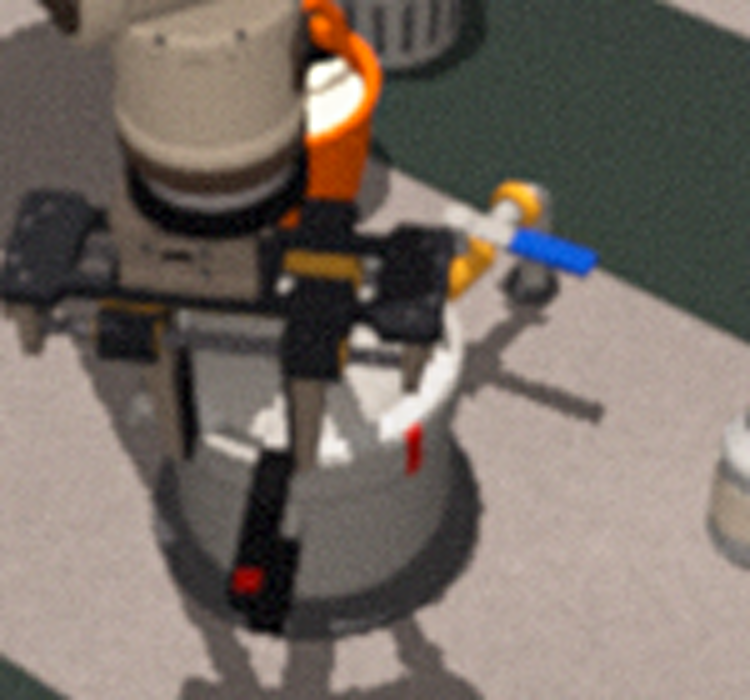

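View pics/c_t16.png

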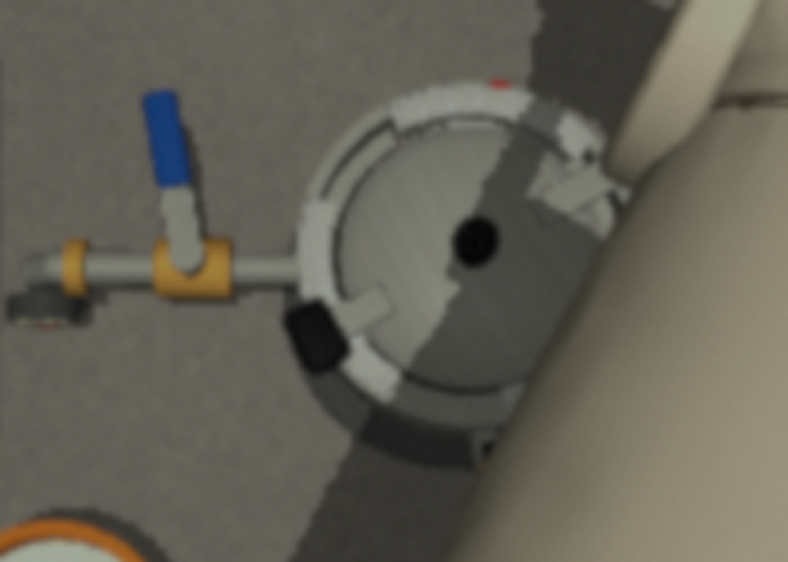

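Run:
```python
from h import *
stt(); print(rel([.566,.112,.25],-81))
```

```text
t 23.82 p [ 0.5679 -0.1721  0.2635] xax [-0.001  0.    -1.   ] yaw y 27.55 q [-0.5   0.19  1.51 -0.    1.44 -0.98] F [-0.8  0.7 -0.5] M [-0.05 -0.14  0.04] w 0.0462
(array([  13.6,  129.7, -252.8]), np.float64(-1.247))
```

Emit:
{"op": "move_arm", "data": {"plan": [0.5,0,10,-20,0.18,0.5,0,25,-50,0.36,0.5,0,40,-80,0.54,0.5,0,55,-110,0.72,0.5,0,70,-140,0.9,0.5,0,85,-165,1.08,0.5,0,97,-190,1.26,0.5,5,108,-210,1.44,0.5,10,118,-230,1.62,0.5,13.6,126,-245,1.8,0.5,13.6,129.7,-252.8,1.895,0.5,13.6,129.7,-252.8,1.895,0.5,13.6,129.7,-252.8,1.895]}}

```text
time: 25.45
position: [0.5659, 0.1115, 0.2495]
tcp_rot: [2.137, 0.169, -2.141]
ft_force: [-0.3, -0.1, -0.1]
gripper_width: 0.0458
```

Run:
```python
from h import *
stt(); s=snap('wrist','w17'); print(proj(s,[.5687,.1118,.135],True),proj(s,[.5035,.1015,.135],True))
```

```text
t 25.45 p [0.5659 0.1115 0.2495] xax [-0.002 -0.    -1.   ] yaw y -80.94 q [-0.01  0.16  1.57 -0.    1.41  1.4 ] F [-0.3 -0.1 -0.1] M [0.04 0.   0.02] w 0.0458
[281.20397617 208.2044373 ] [280.94227602 276.59003418]
```

View pics/w17.png

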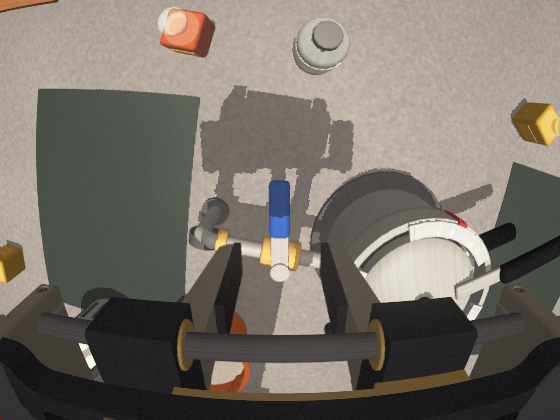

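Run:
```python
from h import *
stt(); print(rel([.568,.1130,.134],-81))
```

```text
t 25.5 p [0.5661 0.1114 0.2498] xax [-0.001 -0.    -1.   ] yaw y -80.97 q [-0.01  0.16  1.57 -0.    1.41  1.4 ] F [-0.2  0.4  0.8] M [0.02 0.01 0.01] w 0.046
(array([115.8,  -1.3,  -2.3]), np.float64(0.0))
```

Emit:
{"op": "move_arm", "data": {"plan": [0.5,40,-1.3,-2.3,0,0.5,75,-1.3,-2.3,0,0.5,98,-1.3,-2.3,0,0.5,111,-1.3,-2.3,0,0.5,116,-1.3,-2.3,0,0.5,116,-1.3,-2.3,0]}}

```text
time: 26.25
position: [0.5688, 0.1134, 0.135]
tcp_rot: [2.141, 0.168, -2.139]
ft_force: [-0.2, -0.3, 0.1]
gripper_width: 0.0459
```

Run:
```python
from h import *
stt(); s=snap('wrist','w18')
```

```text
t 26.25 p [0.5688 0.1134 0.135 ] xax [ 0.001  0.    -1.   ] yaw y -81.01 q [-0.01  0.27  1.68  0.    1.19  1.4 ] F [-0.2 -0.3  0.1] M [-0.02  0.03  0.02] w 0.0459
```

View pics/w18.png

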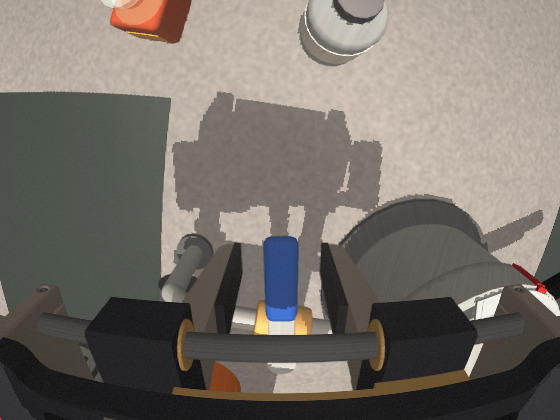

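Emit:
{"op": "move_arm", "data": {"plan": [0,0,0,0,0,0,0,0,0,0,0,0,0,0,0,0,0,0,0,0], "force": 20}}

```text
time: 26.8
position: [0.5686, 0.1134, 0.1347]
tcp_rot: [2.14, 0.168, -2.139]
ft_force: [-0.4, -0.2, 1.4]
gripper_width: 0.0182
```

Run:
```python
from h import *
stt(); arc(np.array([.5038,.1025]),[-3,-9,-16,-23,-30,-37,-44,-51,-58,-65,-70,-74,-77,-80,-83])
```

```text
t 26.8 p [0.5686 0.1134 0.1347] xax [ 0.001 -0.    -1.   ] yaw y -81.0 q [-0.01  0.27  1.68 -0.    1.19  1.4 ] F [-0.4 -0.2  1.4] M [-0.09  0.01  0.1 ] w 0.0182
-3 [-0.  -3.4  0.1] -0.052
-9 [ -0.  -10.3   0.9] -0.157
-16 [ -0.  -18.1   2.7] -0.279
-23 [ -0.  -25.6   5.5] -0.401
-30 [ -0.  -32.8   9.1] -0.524
-37 [ -0.  -39.4  13.6] -0.646
-44 [ -0.  -45.5  18.9] -0.768
-51 [ -0.  -50.9  24.9] -0.89
-58 [ -0.  -55.4  31.5] -1.012
-65 [ -0.  -59.2  38.5] -1.134
-70 [ -0.  -61.4  43.9] -1.222
-74 [ -0.  -62.7  48.2] -1.292
-77 [ -0.  -63.6  51.6] -1.344
-80 [ -0.  -64.2  55. ] -1.396
-83 [ -0.  -64.7  58.4] -1.449
```

Emit:
{"op": "move_arm", "data": {"plan": [0,0,-3.4,0.1,-0.052,0,0,-10.3,0.9,-0.157,0,0,-18.1,2.7,-0.279,0,0,-25.6,5.5,-0.401,0,0,-32.8,9.1,-0.524,0,0,-39.4,13.6,-0.646,0,0,-39.4,13.6,-0.646]}}

```text
time: 27.68
position: [0.549, 0.1501, 0.1347]
tcp_rot: [1.749, 0.741, -1.748]
ft_force: [0.6, -2.1, 0.7]
gripper_width: 0.018
```

Run:
```python
from h import *
stt(); s=snap('wrist','w19'); arc(np.array([.5038,.1025]),[-7,-14,-21,-28,-33,-37,-40,-43,-45])
```

```text
t 27.68 p [0.549  0.1501 0.1347] xax [ 0.001 -0.001 -1.   ] yaw y -44.02 q [ 0.06  0.24  1.71 -0.    1.19  0.82] F [ 0.6 -2.1  0.7] M [-0.38 -0.11  0.32] w 0.018
-7 [-0.  -8.   0.5] -0.122
-14 [ -0.  -15.9   2.1] -0.244
-21 [ -0.  -23.5   4.5] -0.367
-28 [ -0.  -30.8   7.9] -0.489
-33 [ -0.  -35.7  10.9] -0.576
-37 [ -0.  -39.4  13.5] -0.646
-40 [ -0.  -42.1  15.7] -0.698
-43 [ -0.  -44.6  18. ] -0.75
-45 [ -0.  -46.3  19.6] -0.785
```

View pics/w19.png

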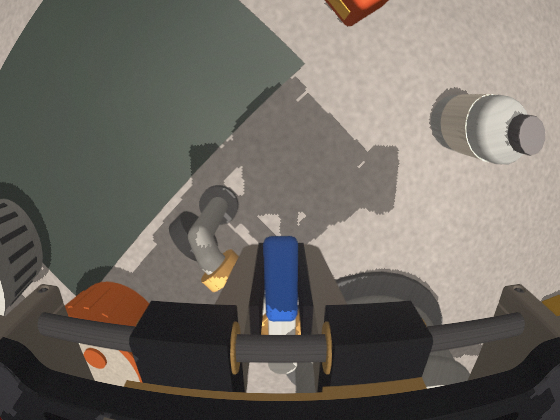

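Emit:
{"op": "move_arm", "data": {"plan": [0,0,-8,0.5,-0.122,0,0,-15.9,2.1,-0.244,0,0,-23.5,4.5,-0.367,0,0,-30.8,7.9,-0.489,0,0,-35.7,10.9,-0.576,0,0,-39.4,13.5,-0.646,0,0,-42.1,15.7,-0.698,0,0,-42.1,15.7,-0.698]}}

```text
time: 28.72
position: [0.5084, 0.1676, 0.1347]
tcp_rot: [1.262, 1.172, -1.261]
ft_force: [3.0, -4.1, 0.2]
gripper_width: 0.0178
```

Run:
```python
from h import *
stt(); arc(np.array([.5038,.1025]),[-1,-2,-3,-4,-5,-6])
```

```text
t 28.73 p [0.5084 0.1676 0.1347] xax [ 0.002 -0.001 -1.   ] yaw y -4.14 q [ 0.09  0.16  1.81 -0.    1.17  0.17] F [ 3.  -4.1  0.2] M [-0.67 -0.53  0.21] w 0.0178
-1 [-0.  -1.1  0. ] -0.017
-2 [-0.  -2.3  0. ] -0.035
-3 [-0.  -3.4  0.1] -0.052
-4 [-0.  -4.6  0.2] -0.07
-5 [-0.  -5.7  0.3] -0.087
-6 [-0.  -6.8  0.4] -0.105
```

Emit:
{"op": "move_arm", "data": {"plan": [0,0,-1.1,0.3,-0.017,0,0,-2.3,0.5,-0.035,0,0,-3.4,0.5,-0.052,0,0,-3.4,0.5,-0.052]}}

```text
time: 29.22
position: [0.5067, 0.1676, 0.1348]
tcp_rot: [1.228, 1.195, -1.22]
ft_force: [11.2, -2.3, -5.5]
gripper_width: 0.0175
```

Run:
```python
from h import *
stt()
```

```text
t 29.23 p [0.5067 0.1676 0.1348] xax [ 0.006  0.    -1.   ] yaw y -1.2 q [ 0.09  0.15  1.82 -0.    1.17  0.11] F [11.2 -2.3 -5.5] M [-0.53 -1.73 -0.31] w 0.0175
```

Emit:
{"op": "move_arm", "data": {"plan": [0,0,-1.5,0,0,0,0,-1.5,0,0]}}

```text
time: 29.48
position: [0.5066, 0.1676, 0.1349]
tcp_rot: [1.23, 1.193, -1.217]
ft_force: [15.6, -1.8, -9.9]
gripper_width: 0.0181
```

Run:
```python
from h import *
stt()
```

```text
t 29.48 p [0.5066 0.1676 0.1349] xax [ 0.01   0.001 -1.   ] yaw y -1.21 q [ 0.09  0.15  1.82 -0.    1.16  0.11] F [15.6 -1.8 -9.9] M [-0.37 -2.61 -0.29] w 0.0181
```

The lever is against its stop: it moved 0.1 mm for a 1.5 mm command, and the force rose to 16 N. I'll relax, release and rise.

Emit:
{"op": "move_arm", "data": {"plan": [0,0,2.5,0,0.01,0,0,3,0,0.01,0.45,0,3,0,0.01,0.45,0,3,0,0.01,0.45,0,3,0,0.01,0.45,-20,3,0,0.01,0.45,-60,3,0,0.01,0.45,-110,3,0,0.01,0.45,-150,0,-60,0.01,0.45,-150,0,-120,0.01,0.45,-150,0,-180,0.01,0.45,-150,0,-180,0.01,0.45,-150,0,-180,0.01]}}

```text
time: 31.1
position: [0.5056, 0.3479, 0.284]
tcp_rot: [1.228, 1.196, -1.23]
ft_force: [0.2, -0.7, -0.5]
gripper_width: 0.0413
```

Run:
```python
from h import *
stt(); s=snap('wrist','w20');s=snap('top','t20');s=snap('scene','s20')
crop('s20',210,150,360,290,5,'c_s20');crop('t20',205,155,380,280,4.5,'c_t20')
```

```text
t 31.1 p [0.5056 0.3479 0.284 ] xax [-0.001 -0.001 -1.   ] yaw y -1.57 q [ 0.41  0.23  1.42 -0.    1.49  0.43] F [ 0.2 -0.7 -0.5] M [-0.01 -0.16  0.01] w 0.0413
```

View pics/c_t20.png

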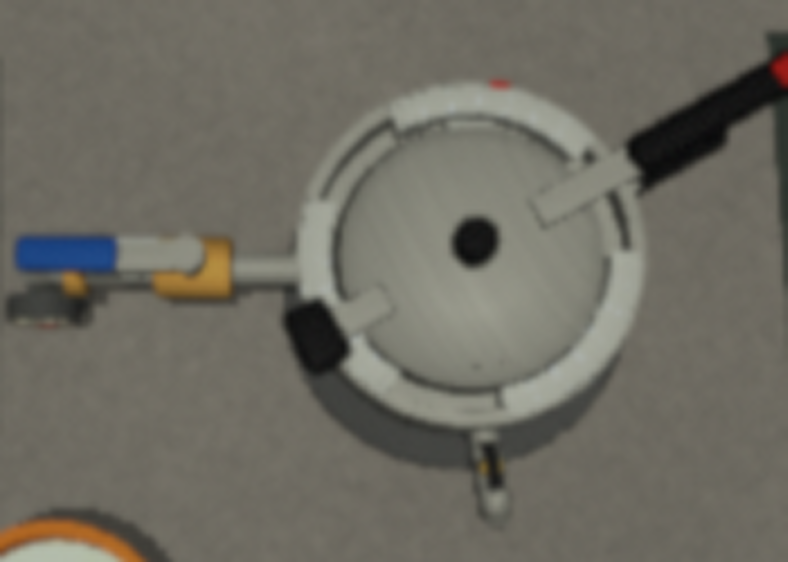

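View pics/s20.png

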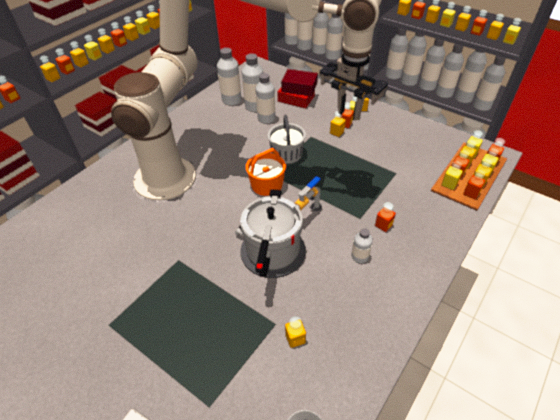

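View pics/c_s20.png

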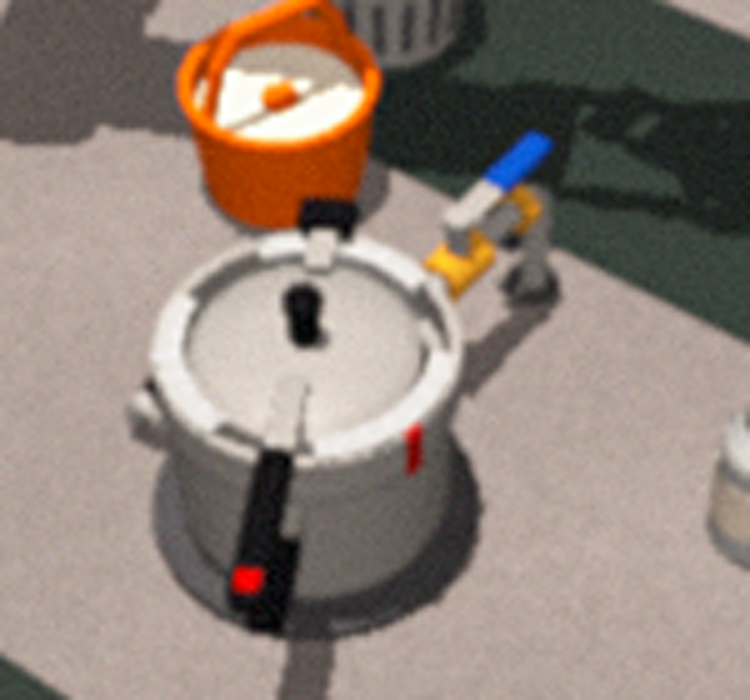

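Run:
```python
from h import *
stt(); crop('t20',300,150,400,235,7,'c_t20b'); X=cloud(load('t20'))
c=np.array([.4983,-.0363]); d=X[...,:2]-c; rr=np.hypot(d[...,0],d[...,1]); th=np.degrees(np.arctan2(d[...,1],d[...,0]))
m=(rr>.1)&(rr<.18)&(abs(th+62)<12)&(X[...,2]>.155)&(X[...,2]<.185)
q=X[m]; p=np.polyfit(q[:,1],q[:,0],1); print(m.sum(),np.degrees(np.arctan2(-1,-p[0])),np.median(th[m]),np.median(q[:,2]))
X=cloud(load('top0'));d=X[...,:2]-c; rr=np.hypot(d[...,0],d[...,1]); th=np.degrees(np.arctan2(d[...,1],d[...,0]))
m=(rr>.1)&(rr<.145)&(abs(th+62)<14)&(X[...,2]>.09)&(X[...,2]<.12);q=X[m]; p=np.polyfit(q[:,1],q[:,0],1); print(m.sum(),np.degrees(np.arctan2(-1,-p[0])),np.median(th[m]))
```

```text
t 31.25 p [0.5062 0.3467 0.2845] xax [-0. -0. -1.] yaw y -1.7 q [ 0.4   0.23  1.42 -0.    1.49  0.43] F [-0.3 -0.8 -0.2] M [-0.06 -0.02  0.04] w 0.0415
340 -64.04213933692989 -62.91774922708916 0.1677222107527209
179 -69.13583761113391 -62.41927530446058
```

View pics/c_t20b.png

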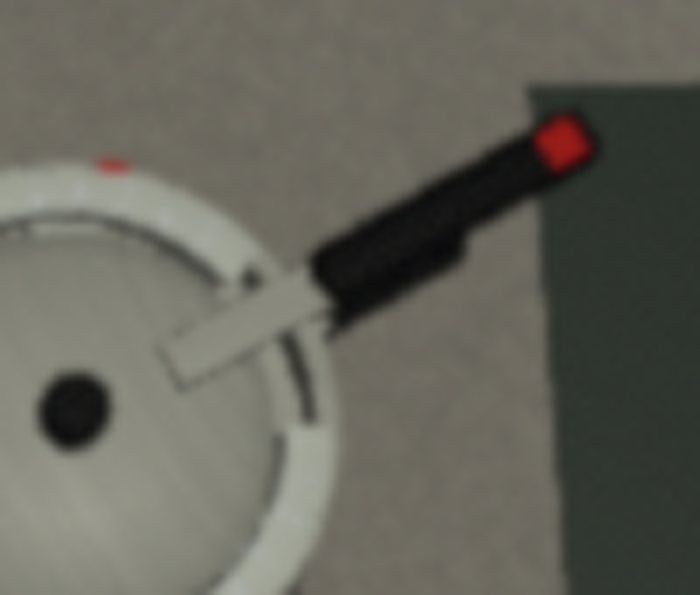

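Run:
```python
from bench import r
print(r.sign_off())
```

```text
the job is handed in; nothing more can be done
None
```

I did the whole job in the order asked and handed it in at about 31 s of the 72 s allowed; no verdict comes back.

**What I did**
- **Basket:** I lowered the small grey basket to the pot's floor. Contact came at the expected height with about 6 N.
- **Lid:** I laid it in the mouth with its long handle over the red mark, set down with about 10 N, and let go.
- **Turn:** I then took the lid by that handle and turned it clockwise to its stop. At the end it held against 19 N and moved only 0.4 mm.
- **Valve:** I opened the air lever to its stop, where it held against 16 N and moved only 0.1 mm.

**What the last checks showed**
- The long handle points to -62.9°, against -62.4° for the pot's own handle. Its top face is at 168 mm; a lid fully home would put it at 169 mm.
- The valve lever lies over the pipe, pointing away from the pot.
- The last pictures show the bottles and the flask where they stood, and the gripper is clear of everything.

**What disagreed**
- The lever first stood about 11° past its stated closed direction. It still came to its open stop in line with the pipe.
- Straight-line fits along the two handles gave -64.0° for the lid and -69.1° for the pot. I took the median angles instead, because the pot handle's fit was short and noisy.

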